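# Clamp a circuit board in the sprung vice by the rim scale

## Task

Lay the circuit board flat on the two rails of the vice, roughly centred across them, in the gap between the sliding jaw and the back stop. Then turn the handwheel clockwise until the jaw has pushed the board up against the back stop and stops, and from that point tighten three more divisions of the rim scale (45 degrees) as read by the pointer on the wheel's far rim, and let go. Never tighten much beyond that, or the board bows; leave the other things on the bench where they are.

Things in the scene. Friction and masses are not known exactly. Their poses are not given: they have to be found in the camera images.
- vice: grey vice base fixed to the bench, 110 (x) x 245 (y) x 20 mm; origin on the bench, z up, x away from the robot within 0.3 rad. The wheel stands at its -y end; the +y half has the rails, the sliding jaw (faces +y) and the back stop (faces -y). Jaw and stop are aluminium, 24 to 60 mm high, 60 and 70 mm along x.
- rails (a point): fixed point of the vice (same axes) at its x = 0, y = 28 mm, level with the top of the two steel rails (45 mm above the bench) on which the board lies. They run along y at x = -20 and +20, 12 mm wide. The stop stands across them, left by the last user with its face anywhere from 29 to 40 mm beyond this point in +y; it does not move and its place is not measured.
- wheel_axis (a point): fixed point of the vice (same axes) on the wheel's vertical axis, top centre of the round aluminium housing (radius 52, top 55 mm above the bench) under the handwheel; at x = 0, y = -85 mm of the vice. Rim scale: black ticks on the housing every 15 degrees round its far half, longer every 45 degrees.
- wheel_grip (a point): on the axis of the black handwheel (disc radius 45), 91 mm above the bench, the height to grip: middle of a raised wing 52 long, 14 wide, 69 to 107 mm above the bench. Frame: x along the wing to the pointer, z up. Clockwise from above closes the jaw. It needs 0.28 to 0.45 N m and stays where left; clamping takes 1.3 to 2.8 rad of its 3 rad.
- pointer (a point): small aluminium pointer on the wheel's rim, 57.5 mm from the wheel's axis, 64 mm above the bench, along the wing's x; its tip hangs down outside the scale. Its direction seen from the wheel's axis is the reading. At the start it stands 69 to 84 degrees anticlockwise of the vice's x.
- jaw_face (a point): middle of the top edge of the sliding jaw's front face, 60 mm above the bench, at x = 0 of the vice; at the start 27 to 29.5 mm from the rails point in -y. It moves in +y, 10 mm per rad of wheel (1.75 mm per 10 degrees), until the board is against the stop, then stands still while the wheel can go on.
- jaw: the sliding jaw, 60 x 12 x 36 mm, sprung on its carriage (position: see jaw_face). Once the board is against the stop its spring presses with 5 N, and 0.21 N more per degree of wheel: 14 N at 45 degrees past; beyond 21 N (76 degrees past) the board bows.
- board_block (a point): centre of the black block on the loose circuit board, 24 mm above the board's underside. Board 70 (x) x 50 (y) x 4 mm, about 120 g; the block in its middle is 24 (x) x 26 (y) mm and rises 40 mm above the board's top. Its 50 mm goes along the vice's y, either way round; there the fingers have room only at the block's -x and +x faces.
- board: the same circuit board; origin at the centre of its underside, z up, 45 mm above the bench when it lies on the rails
- iron_stand: black soldering-iron stand, 100 x 60 mm, about 80 mm high with its wire coil; bystander
- solder_spool: spool of solder lying flat, 64 mm wide, 34 mm high; bystander
- parts_box: blue small-parts box with four lids, 35 x 130 x 29 mm; bystander
There are look-alikes about, which are no part of the job. What is shaped like the board but yellow is not meant.

How it is judged:
By the outcome, as a careful person would: the job done as asked, in the order asked, and still so for the second after the job is handed in, with the robot touching nothing.
It also fails if it takes over 72 s, if anything falls off the work surface, if the arm or the gripper's body presses on something with over 40 N, if the wrist force passes 120 N, or if a joint passes its speed limit or range.

## Robot

A 6-joint arm with a two-finger parallel gripper is mounted at the origin on the work surface. World frame = base frame: x ahead of the robot, y to its left, z up, the work surface at z = 0. Lengths are in mm, angles in rad, forces in N, time in s.
With the tool pointing down it reaches from about 350 to 975 mm from the base axis. Payload 7.1 kg.
Tool frame: the origin (TCP) lies at the very end of the fingers, on their centre line; the grasp point (between the pads) lies 19 mm behind it; z points along the fingers, x is the direction in which the jaws open and shut, and the axes are right-handed (so a half turn about z gives the same grasp; the last joint's range is limited). The gripper opens to 88 mm and grips with 3 to 60 N. Pads are 20 mm wide; open, the fingers measure 115 mm over their backs; the gripper's body (75 mm by 178 mm) begins 61 mm behind the grasp point.
Start: joints at [1.165, 0.423, 1.63, -0, 1.089, -0.019], TCP at [235.734, 578.821, 222.675] pointing down, gripper open.
Joint ranges: [-3, 3], [-0.9, 2.11], [0.09, 2.58], [-1.31, 4.45], [0.11, 2.69], [-2.54, 2.54]. Speed limits (rad/s): [2.39, 2.39, 3.01, 3.14, 3.14, 3.14].

## Interface

Orientations are given as a rotation vector (axis times angle).
In Python, from workcell import * gives the robot as it stands.
- The arm moves only by the tool arm_command, never from a script. Its argument "increments" is a list of rows, each a list of 2 entries, a list of its own where there are three numbers: the shift along the tool's x, y, z in cm, then the turn about the tool's z in degrees. In form: [[[dx, dy, dz], turn], ...]. A call has 1 to 20 rows; each row shifts and turns the pose as measured when the row begins, along the tool's axes as they then stand; what a row does not reach is not made up. A row lasts 1/10 s, in which the tool goes at most 50 mm and 8.59 degrees, less where a joint would pass 70% of its speed; a pose out of reach is approached as far as the arm can. A call is refused whole if a number of a shift passes 5 or a number of a turn 8.59, either way. A call with a gripper value outside its range is refused whole. "gripper" is the opening, from 0 (shut) to 1 (fully open), set as the call begins (left out, the last holds). The fingers move at their own pace and stop on an object; the grip force is fixed at half the most. Time passes only in rows, so rows that do not move let the fingers close. It gives the time, the measured TCP pose, the force and the opening at its end, in the units of the state.
- get_obs(): the state, without advancing time (a new reading comes with each control period).
- get_image(name): name is "scene" or "top" or "wrist"; returns the picture (400x640x3 uint8, red, green, blue); there is no depth.
- camera_params(name): a dict with "K" (3x3 intrinsics, pixels), "k1" (the pictures are not rectified: a ray, as slopes to the right and down, at radius r is drawn at 1 + k1 r^2 times it, then the intrinsics apply), "rvec" (rotation vector, rad) and "tvec" (3), from world to camera coordinates, as OpenCV has them; the wrist camera has in their place "T_tool_cam" (4x4, takes a point from camera to tool coordinates, whose origin is the TCP and whose axes are the tool frame's). Camera axes: x right, y down, z forward; pixel columns grow to the right and rows downward; lengths in mm; the calibration is good to about 2 mm. A picture is of the moment at which its call begins: read the wrist's pose just before it. camera_params takes no time and is no camera call.
- close_job(): hands the job in, once; it reports no verdict.
The state is a dict: "t": time; "qpos": joint angles; "qvel": joint speeds; "joint_torque": joint torques, N m; "ee_pos": TCP position; "orientation": TCP orientation; "ft_force": force on the tool from outside, world axes, zero at the start; "moment": the same for the moment, N m; "width": finger opening in mm.
Only numpy, scipy, OpenCV 4.12 (cv2) and the standard library are available. Lean on these libraries where they do the work, as an engineer would, in place of code of your own. Each camera call takes 0.05 s, during which the arm holds its last target.

## Working session

There is one attempt and no reset: what is moved stays moved. The work goes in short steps, Python scripts to look and compute and a tool call to move; the robot and the scene stay as the last step left them, time stands still between calls to the robot, and variables do not carry over. Pictures are saved under pics/ and viewed, and the job is handed in when it is done.

Besides the shell and the picture viewer there is one more tool, called after "Emit:" as name(argument=value, ...), one argument or row to a line, values as JSON. arm_command: Moves the arm, as the interface text tells. Its arguments: {"type":"object","properties":{"increments":{"type":"array","items":{"type":"array"}},"gripper":{"type":"number"}},"required":["increments"]}

```bash
ls; mkdir -p pics; python3 - <<'E'
from workcell import *
import cv2
o=get_obs();print(o)
for n in ("scene","top","wrist"):
    cv2.imwrite(f"pics/{n}0.png",get_image(n)[:,:,::-1]); print(n,camera_params(n))
E
```

```text
pics
{'t': 0.0, 'qpos': array([ 1.16499109e+00,  4.23822659e-01,  1.63072577e+00,  1.75358141e-05,
        1.08858784e+00, -1.90222676e-02]), 'qvel': array([ 0.00194188, -0.00106253,  0.00248802,  0.00121101,  0.00073342,
        0.00082448]), 'joint_torque': array([ 7.69199614e-04, -5.44623971e+01, -2.73673725e+01,  6.44627865e-02,
        2.26628745e-02, -1.11826409e-04]), 'ee_pos': array([235.51418307, 578.30682232, 221.89899657]), 'orientation': array([ 2.60628745e+00,  1.75262387e+00, -2.05013864e-03]), 'ft_force': array([0.26325122, 0.28785068, 0.5681469 ]), 'moment': array([-0.00161258,  0.00872862, -0.01998341]), 'width': 88.18347351182494}
scene {'K': array([[387.615467  ,   0.        , 318.04141284],
       [  0.        , 387.615467  , 200.73204658],
       [  0.        ,   0.        ,   1.        ]]), 'k1': 0.02529566305207939, 'rvec': array([ 2.17597667,  1.17604049, -0.42002056]), 'tvec': array([-253.76176349, -345.59689301, 1248.63827308])}
top {'K': array([[500.12298619,   0.        , 322.42603659],
       [  0.        , 500.12298619, 208.42651074],
       [  0.        ,   0.        ,   1.        ]]), 'k1': -0.053430297394764154, 'rvec': array([ 2.10583793, -2.1602436 ,  0.16178317]), 'tvec': array([ -55.27942481,  565.72179965, 1128.76277685])}
wrist {'K': array([[288.190566  ,   0.        , 324.18557968],
       [  0.        , 288.190566  , 204.63245308],
       [  0.        ,   0.        ,   1.        ]]), 'k1': -0.04978246067555113, 'T_tool_cam': array([[ 9.99999102e-01, -1.12894037e-03, -7.21615997e-04,
        -6.81745917e-02],
       [ 1.28491869e-03,  9.60675006e-01,  2.77672256e-01,
        -7.52803346e+01],
       [ 3.79763033e-04, -2.77672934e-01,  9.60675594e-01,
        -1.60940800e+02],
       [ 0.00000000e+00,  0.00000000e+00,  0.00000000e+00,
         1.00000000e+00]])}
```

View pics/scene0.png

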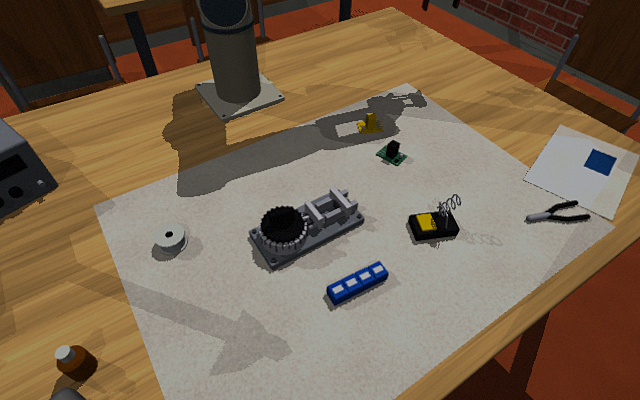

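View pics/top0.png

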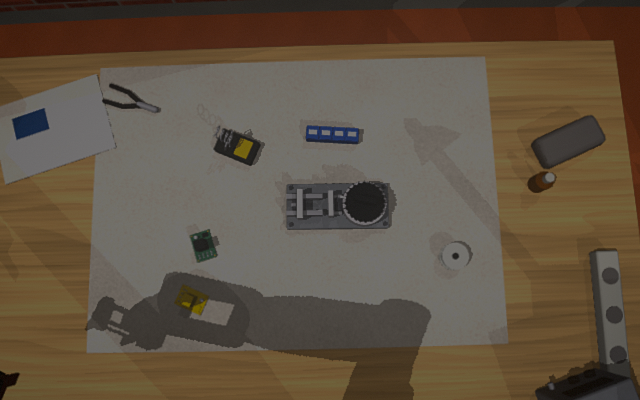

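View pics/wrist0.png

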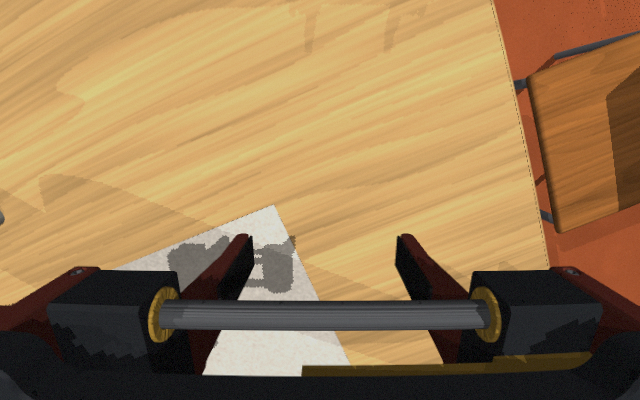

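```bash
cat > h.py <<'E'
import numpy as np, cv2
from scipy.spatial.transform import Rotation as R
from workcell import *
def ext(name,obs=None):
    P=camera_params(name)
    if name=="wrist":
        T=P["T_tool_cam"]; Rt=R.from_rotvec(obs["orientation"]).as_matrix()
        Rwc=Rt@T[:3,:3]; c=Rt@T[:3,3]+obs["ee_pos"]
        Rcw=Rwc.T; t=-Rcw@c
    else:
        Rcw=R.from_rotvec(P["rvec"]).as_matrix(); t=P["tvec"]
    return P["K"],P["k1"],Rcw,t
def proj(name,p,obs=None):
    K,k1,Rc,t=ext(name,obs); q=np.atleast_2d(p)@Rc.T+t; s=q[:,:2]/q[:,2:]
    s=s*(1+k1*(s**2).sum(1,keepdims=True)); return s*[K[0,0],K[1,1]]+K[:2,2]
def unproj(name,uv,z,obs=None):
    K,k1,Rc,t=ext(name,obs); uv=np.atleast_2d(np.asarray(uv,float)); d=(uv-K[:2,2])/[K[0,0],K[1,1]]
    s=d.copy()
    for _ in range(20): s=d/(1+k1*(s**2).sum(1,keepdims=True))
    ray=np.c_[s,np.ones(len(s))]@Rc; c=-Rc.T@t
    return c+ray*((z-c[2])/ray[:,2])[:,None]
def crop(img,x0,y0,x1,y1,f,fn,gain=1.0):
    a=np.clip(img[y0:y1,x0:x1].astype(float)*gain,0,255).astype(np.uint8)
    cv2.imwrite(fn,cv2.resize(a,None,fx=f,fy=f,interpolation=cv2.INTER_CUBIC))
E
python3 - <<'E'
from h import *
a=cv2.imread("pics/top0.png"); 
crop(a,270,165,410,245,5.5,"pics/t1.png",2.2); crop(a,160,210,260,310,5.5,"pics/t2.png",2.2)
s=cv2.imread("pics/scene0.png"); crop(s,240,170,380,270,5.5,"pics/s1.png",1.3)
crop(s,360,120,440,180,7,"pics/s2.png",1.6)
print(unproj("top",[[365,202],[204,246],[287,183],[391,229]],0))
E
```

```text
[[ 584.62419683 -173.70545593    0.        ]
 [ 486.81609986  219.9417616     0.        ]
 [ 637.19246187   16.30378759    0.        ]
 [ 516.6255294  -234.12746284    0.        ]]
```

View pics/t1.png

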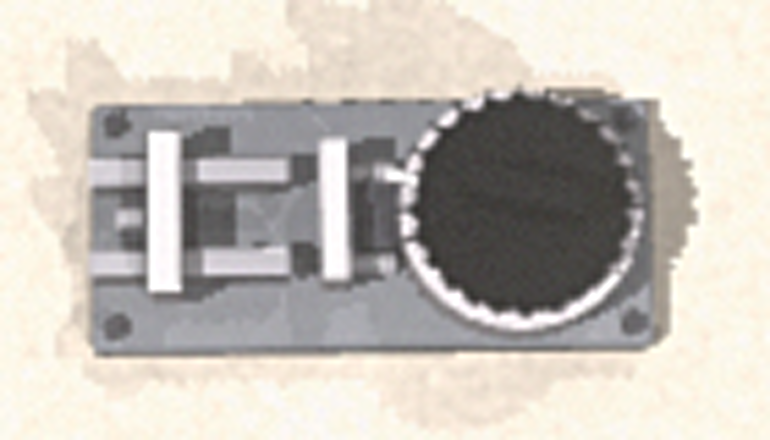

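View pics/t2.png

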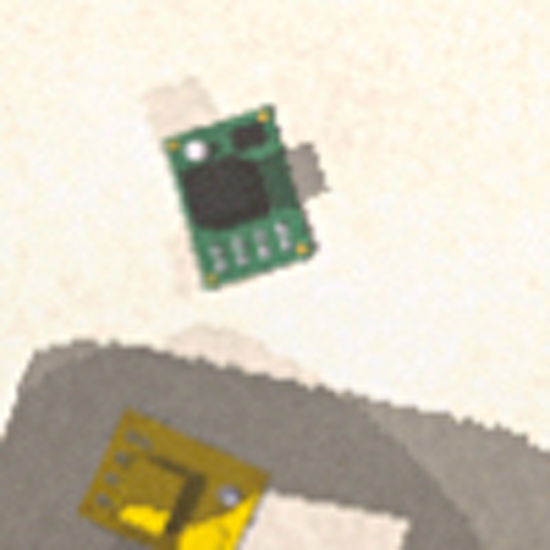

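View pics/s1.png

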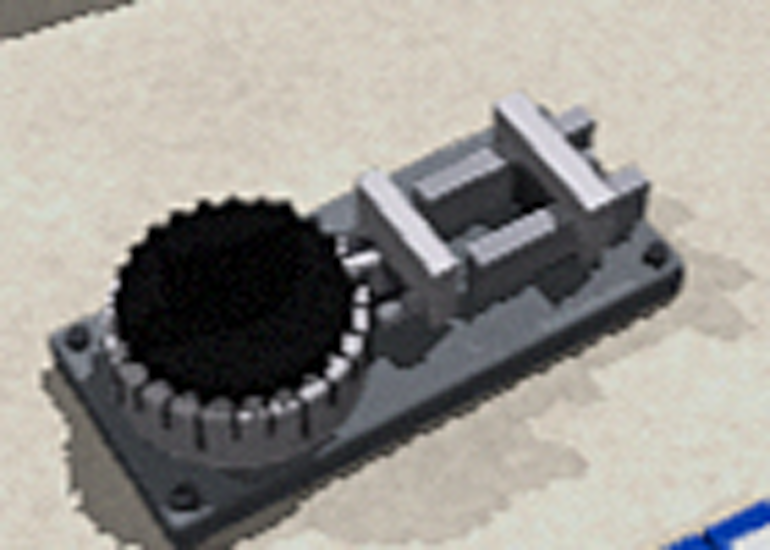

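View pics/s2.png

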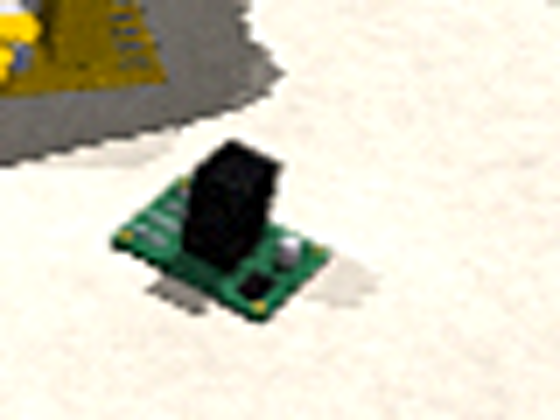

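```bash
cat > fit0.py <<'E'
from h import *
from scipy.optimize import least_squares
def u(X,off,f=5.5): return (np.array(X,float)+.5)/f-.5+off
# vice-frame pts ; j,s jaw face y, stop face y relative to vice origin
def pts(j,s): return np.array([[55,122.5,20],[55,-122.5,20],[-55,-122.5,20],[-55,122.5,20],
 [30,j-12,60],[30,j,60],[-30,j,60],[-30,j-12,60],[35,s,60],[-35,s,60],[0,-85,107-38]])
obs=u([[92,103],[652,100],[658,346],[95,350],[350,138],[319,138],[322,281],[352,281],[181,131],[181,292],[525,203]],[270,165])
w=np.ones(11)
# note jaw order: front face is +y = left in image
obs[[4,5]]=u([[348,138],[318,138]],[270,165]); obs[[6,7]]=u([[322,281],[352,281]],[270,165])
w[10]=.5
def f(p):
    q=pts(p[3],p[4]); c,s_=np.cos(p[2]),np.sin(p[2])
    W=q.copy(); W[:,0]=p[0]+c*q[:,0]-s_*q[:,1]; W[:,1]=p[1]+s_*q[:,0]+c*q[:,1]
    return ((proj("top",W)-obs)*w[:,None]).ravel()
r=least_squares(f,[570,-100,0,0,60],loss='soft_l1'); print(r.x,np.degrees(r.x[2])); print(r.fun.reshape(-1,2).round(2))
B=u([[167,142],[270,106],[315,252],[208,290]],[160,210]); Bw=unproj("top",B,4); print(Bw.round(1), Bw.mean(0))
e=Bw[0]-Bw[3]; e2=Bw[1]-Bw[2]; print(np.degrees(np.arctan2(e[1],e[0])),np.degrees(np.arctan2(e2[1],e2[0])),np.linalg.norm(e),np.linalg.norm(Bw[0]-Bw[1]))
S=unproj("scene",u([[118,240],[182,178],[330,254],[265,320]],[360,120],7),4);print("scene",S.round(1),S.mean(0))
E
python3 fit0.py
```

```text
[ 5.74672907e+02 -1.05779990e+02 -1.70231647e-02  2.29033458e+01
  8.19510584e+01] -0.9753554928845534
[[ 0.26  0.14]
 [-0.29 -0.29]
 [-0.06  0.17]
 [-0.47  0.37]
 [ 0.08  0.21]
 [ 0.39  0.25]
 [-0.1  -0.28]
 [-0.36 -0.33]
 [-0.02 -0.33]
 [ 0.02  0.09]
 [ 4.86  0.  ]]
[[513.  253.6   4. ]
 [527.9 208.    4. ]
 [463.  187.5   4. ]
 [447.5 234.5   4. ]] [487.84318625 220.90293161   4.        ]
16.285047026300543 17.551929521638453 68.26499838952782 48.01592534904184
scene [[466.5 187.2   4. ]
 [451.7 232.1   4. ]
 [517.5 251.8   4. ]
 [531.9 205.9   4. ]] [491.90189223 219.26427849   4.        ]
```

```bash
cat >> fit0.py <<'E'
print("---- b free")
w[10]=1
def f2(p):
    q=pts(p[3],p[4]); q[:4,1]+=p[5]; c,s_=np.cos(p[2]),np.sin(p[2])
    W=q.copy(); W[:,0]=p[0]+c*q[:,0]-s_*q[:,1]; W[:,1]=p[1]+s_*q[:,0]+c*q[:,1]
    return ((proj("top",W)-obs)*w[:,None]).ravel()
r=least_squares(f2,[570,-80,0,0,60,-23]); print(r.x,np.degrees(r.x[2])); print(r.fun.reshape(-1,2).round(2))
p=r.x; M=lambda x,y:(p[0]+np.cos(p[2])*x-np.sin(p[2])*y, p[1]+np.sin(p[2])*x+np.cos(p[2])*y)
print("axis",M(0,-85),"rails",M(0,28)); 
def pr(cam,x,y,z): return proj(cam,[*M(x,y),z])
print(pr("scene",0,-85,107),pr("scene",30,p[3],60),pr("scene",-30,p[3],60),pr("scene",35,p[4],60),pr("scene",-35,p[4],60))
E
python3 fit0.py | sed -n '/----/,$p'
```

```text
---- b free
[ 5.75067192e+02 -8.34011097e+01 -1.68164783e-02  5.23490455e-01
  5.95690258e+01 -2.27181791e+01] -0.9635132339367762
[[ 0.39  0.14]
 [-0.15 -0.31]
 [ 0.09  0.15]
 [-0.32  0.37]
 [ 0.08  0.2 ]
 [ 0.38  0.25]
 [-0.1  -0.29]
 [-0.36 -0.34]
 [-0.02 -0.33]
 [ 0.02  0.09]
 [ 0.    0.08]]
axis (np.float64(573.6378589215042), np.float64(-168.38909126292776)) rails (np.float64(575.5380314090213), np.float64(-55.40506874417655))
[[281.20840386 209.40690984]] [[323.49848802 216.19259452]] [[309.0452302  198.61724495]] [[346.89694245 206.74327106]] [[329.49199749 187.18520536]]
```

Emit:
arm_command(
  increments=[
    [[-2.4,3.7,0.8],0],
    [[-2.4,3.7,0.8],0],
    [[-2.4,3.7,0.8],0],
    [[-2.4,3.7,0.8],0],
    [[-2.4,3.7,0.8],0],
    [[-2.4,3.7,0.8],0],
    [[-2.4,3.7,0.8],0],
    [[-2.4,3.7,0.8],0],
    [[-2.4,3.7,0.8],0],
    [[-2.4,3.7,0.8],0],
    [[0,0,0],8.5],
    [[0,0,0],8.5],
    [[0,0,0],8.5],
    [[0,0,0],8.5],
    [[0,0,0],8.5],
    [[0,0,0],8.5],
  ],
  gripper=1,
)

```text
t: 1.75
ee_pos: [496.6, 201.9, 135.9]
orientation: [-3.108, -0.453, 0.005]
ft_force: [0.6, -0.5, 0.5]
width: 87.6
```

```bash
cat >> h.py <<'E'
def phi(o):
    x=R.from_rotvec(o["orientation"]).as_matrix()[:,0]; return np.degrees(np.arctan2(x[1],x[0]))
def delta(o,target):
    return R.from_rotvec(o["orientation"]).as_matrix().T@(np.asarray(target,float)-o["ee_pos"])/10
def st(o): print("t",round(o["t"],2),"pos",o["ee_pos"].round(1),"phi",round(phi(o),2),"F",o["ft_force"].round(1),"M",o["moment"].round(3),"w",round(o["width"],1),"q6",round(o["qpos"][5],3))
E
python3 - <<'E'
from h import *
o=get_obs(); st(o); im=get_image("wrist")[:,:,::-1]; cv2.imwrite("pics/w1.png",im)
E
```

```text
t 1.75 pos [496.6 201.9 135.9] phi 16.59 F [ 0.6 -0.5  0.5] M [-0.049  0.022  0.025] w 87.6 q6 0.072
```

View pics/w1.png

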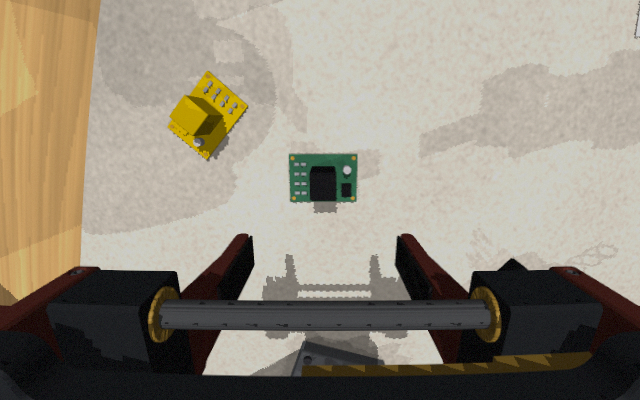

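```bash
python3 - <<'E'
from h import *
crop(cv2.imread("pics/w1.png"),275,140,375,220,7,"pics/w1c.png",1.4)
E
```

```text
(no output)
```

View pics/w1c.png

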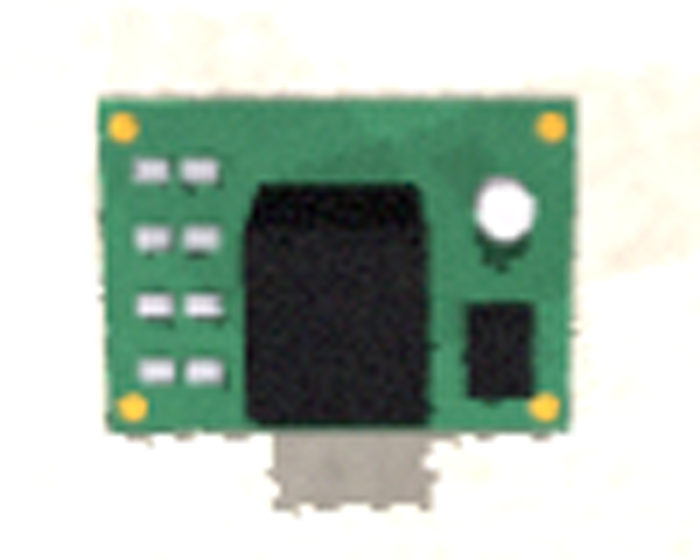

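```bash
python3 - <<'E'
from h import *
o=get_obs(); 
u=lambda X:(np.array(X,float)+.5)/7-.5+[275,140]
W=unproj("wrist",u([[98,98],[577,98],[572,432],[106,434]]),4,o); print(W.round(1),W.mean(0))
for a,b in((0,1),(3,2),(0,3),(1,2)):
    e=W[b]-W[a]; print(np.linalg.norm(e).round(1),np.degrees(np.arctan2(e[1],e[0])).round(2))
T=unproj("wrist",u([[246,225],[428,222],[430,425],[248,425]]),44,o); print(T.round(1),T.mean(0))
c=(W.mean(0)+T.mean(0))/2
print(delta(o,[c[0],c[1],8]))
E
```

```text
[[449.9 234.9   4. ]
 [516.2 254.    4. ]
 [530.8 206.3   4. ]
 [463.4 186.4   4. ]] [490.04402376 220.39295612   4.        ]
69.0 16.1
70.2 16.39
50.3 -74.44
49.9 -73.04
[[475.5 230.   44. ]
 [497.5 236.8  44. ]
 [505.4 211.4  44. ]
 [482.6 204.8  44. ]] [490.2408316  220.74395671  44.        ]
[-0.07435288 -1.95107059 12.7914695 ]
```

Emit:
arm_command(
  increments=[
    [[-0.1,-2.0,0],0],
    [[0,0,2.5],0],
    [[0,0,2.5],0],
    [[0,0,2.5],0],
    [[0,0,0],0],
  ],
)

```text
t: 2.3
ee_pos: [490.8, 222.1, 59.6]
orientation: [-3.106, -0.462, -0.0]
ft_force: [-0.3, -0.0, -0.0]
width: 87.9
```

```bash
python3 - <<'E'
from h import *
o=get_obs(); st(o); print(delta(o,[490.1,220.5,9]))
E
```

```text
t 2.3 pos [490.8 222.1  59.6] phi 16.93 F [-0.3 -0.  -0. ] M [-0.023  0.015  0.027] w 87.9 q6 0.105
[-0.11644686  0.1440724   5.06016198]
```

Emit:
arm_command(
  increments=[
    [[-0.1,0.1,2.5],0.5],
    [[0,0,2.0],0],
    [[0,0,0.5],0],
    [[0,0,0],0],
  ],
)

```text
t: 2.7
ee_pos: [492.1, 221.8, 11.2]
orientation: [-3.106, -0.459, -0.004]
ft_force: [1.0, 0.0, 1.2]
width: 87.6
```

```bash
python3 - <<'E'
from h import *
o=get_obs(); st(o); print(delta(o,[490.1,220.5,9]))
E
```

```text
t 2.7 pos [492.1 221.8  11.2] phi 16.82 F [1.  0.  1.2] M [-0.061  0.015  0.031] w 87.6 q6 0.105
[-0.23081415  0.06442284  0.21540027]
```

Emit:
arm_command(
  increments=[
    [[-0.2,0.1,0.2],0],
    [[0,0,0],0],
    [[0,0,0],0],
    [[0,0,0],0],
    [[0,0,0],0],
    [[0,0,0],0],
    [[0,0,0],0],
    [[0,0,0],0],
  ],
  gripper=0,
)

```text
t: 3.5
ee_pos: [492.8, 221.1, 13.5]
orientation: [-3.104, -0.461, -0.013]
ft_force: [-1.0, -0.4, 0.6]
width: 26.9
```

```bash
python3 - <<'E'
from h import *
o=get_obs(); st(o)
E
```

```text
t 3.5 pos [492.8 221.1  13.5] phi 16.91 F [-1.  -0.4  0.6] M [-0.115  0.268 -0.006] w 26.9 q6 0.101
```

Emit:
arm_command(
  increments=[
    [[0,0,0],0],
    [[0,0,0],0],
    [[0,0,0],0],
  ],
  gripper=0,
)

```text
t: 3.8
ee_pos: [492.4, 221.0, 13.6]
orientation: [-3.104, -0.461, -0.012]
ft_force: [-0.6, 0.0, 0.9]
width: 23.9
```

```bash
python3 - <<'E'
from h import *
o=get_obs(); st(o)
cv2.imwrite("pics/w2.png",get_image("wrist")[:,:,::-1])
E
```

```text
t 3.8 pos [492.4 221.   13.6] phi 16.91 F [-0.6  0.   0.9] M [-0.113  0.19  -0.029] w 23.9 q6 0.101
```

View pics/w2.png

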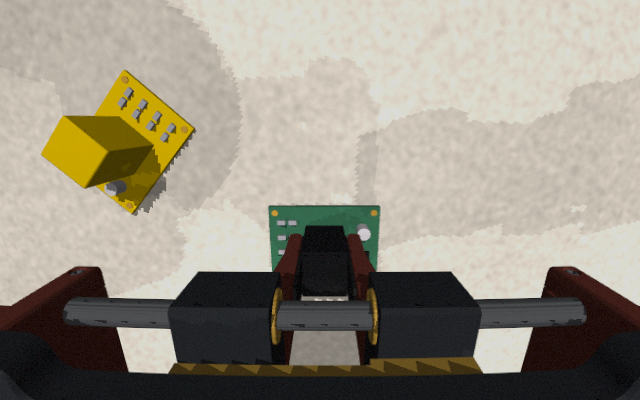

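Emit:
arm_command(
  increments=[
    [[0,0,-2.5],0],
    [[0,0,-3.0],0],
    [[0,0,-3.0],0],
    [[0,0,-3.0],0],
    [[0,0,0],0],
    [[0,2.5,0],0],
    [[0,3.5,0],0],
    [[0,3.5,0],0],
    [[0,3.5,0],0],
    [[0,3.5,0],0],
    [[0,3.5,0],0],
    [[0,3.5,0],0],
    [[0,3.5,0],0],
    [[0,1.5,0],0],
    [[0,0,0],6],
    [[0,0,0],6],
    [[0,0,0],5.5],
    [[0,0,0],0],
  ],
  gripper=0,
)

```text
t: 5.65
ee_pos: [570.2, -61.9, 114.0]
orientation: [-3.136, 0.031, 0.017]
ft_force: [1.0, 0.6, -1.4]
width: 23.7
```

```bash
python3 - <<'E'
from h import *
o=get_obs(); st(o); print(delta(o,[575.6,-53.4,130]))
cv2.imwrite("pics/w3.png",get_image("wrist")[:,:,::-1])
E
```

```text
t 5.65 pos [570.2 -61.9 114. ] phi -1.15 F [ 1.   0.6 -1.4] M [-0.111  0.095 -0.031] w 23.7 q6 -0.114
[ 0.50466832 -0.86732311 -1.60242866]
```

View pics/w3.png

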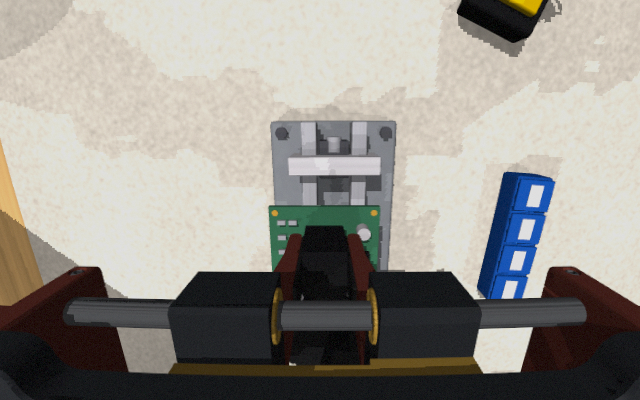

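```bash
python3 - <<'E'
from h import *
crop(cv2.imread("pics/w3.png"),255,110,415,280,4.5,"pics/w3c.png",1.4)
E
```

```text
(no output)
```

View pics/w3c.png

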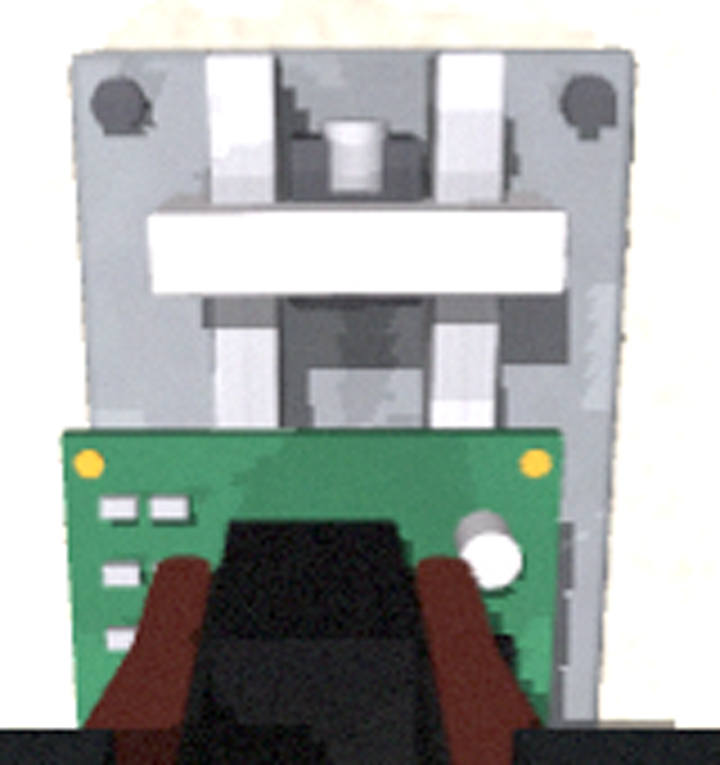

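```bash
python3 - <<'E'
from h import *
o=get_obs(); st(o)
u=lambda X:(np.array(X,float)+.5)/4.5-.5+[255,110]
S=unproj("wrist",u([[148,212],[566,208],[567,293],[152,294]]),60,o); print(S.round(1))
Rl=unproj("wrist",u([[216,400],[278,400],[431,400],[498,400]]),45,o); print(Rl.round(1))
V=unproj("wrist",u([[74,52],[633,52]]),20,o); print(V.round(1))
B=unproj("wrist",u([[64,433],[561,431]]),o["ee_pos"][2]-13.5+4,o); print(B.round(1))
print([delta(o,b).round(2) for b in B])
E
```

```text
t 5.7 pos [570.1 -61.8 113.9] phi -0.98 F [-0.2 -0.2 -2.1] M [-0.111  0.08   0.047] w 23.7 q6 -0.117
[[543.8 -10.5  60. ]
 [612.8 -11.   60. ]
 [613.4 -25.2  60. ]
 [543.7 -24.2  60. ]]
[[552.4 -46.7  45. ]
 [563.8 -46.9  45. ]
 [591.8 -47.3  45. ]
 [604.1 -47.5  45. ]]
[[525.5  15.7  20. ]
 [631.8  13.8  20. ]]
[[536.8 -35.6 104.4]
 [605.1 -36.4 104.4]]
[array([-3.36, -2.56,  1.  ]), array([ 3.47, -2.6 ,  0.92])]
```

Emit:
arm_command(
  increments=[
    [[0.7,-0.8,0],0],
    [[0,0,1.5],0],
    [[0,0,1.5],0],
    [[0,0,0],0],
    [[0,0,0],0],
  ],
  gripper=0,
)

```text
t: 6.2
ee_pos: [577.0, -51.0, 80.0]
orientation: [-3.136, 0.012, 0.02]
ft_force: [-0.7, 0.1, -0.9]
width: 23.9
```

```bash
python3 - <<'E'
from h import *
o=get_obs(); st(o); print(delta(o,[577.5,-54,75]))
im=get_image("wrist")[:,:,::-1];crop(im,235,90,435,290,4,"pics/w4.png",1.4);crop(get_image("top")[:,:,::-1],260,155,420,255,5,"pics/t4.png",2.2)
crop(get_image("scene")[:,:,::-1],240,130,380,270,5,"pics/s4.png",1.3)
o=get_obs(); st(o)
E
```

```text
t 6.2 pos [577. -51.  80.] phi -0.44 F [-0.7  0.1 -0.9] M [-0.128  0.001  0.021] w 23.9 q6 -0.107
[0.05813128 0.30109345 0.49563443]
t 6.35 pos [577.4 -51.3  80.8] phi -0.48 F [ 0.2 -0.3 -1.1] M [-0.091 -0.021  0.004] w 24.2 q6 -0.107
```

View pics/w4.png

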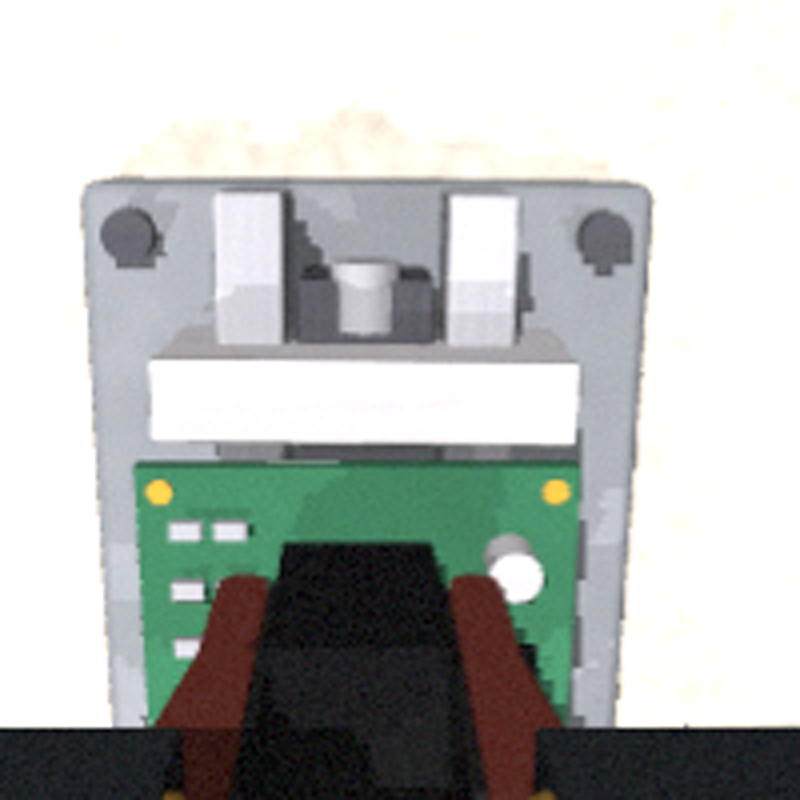

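View pics/s4.png

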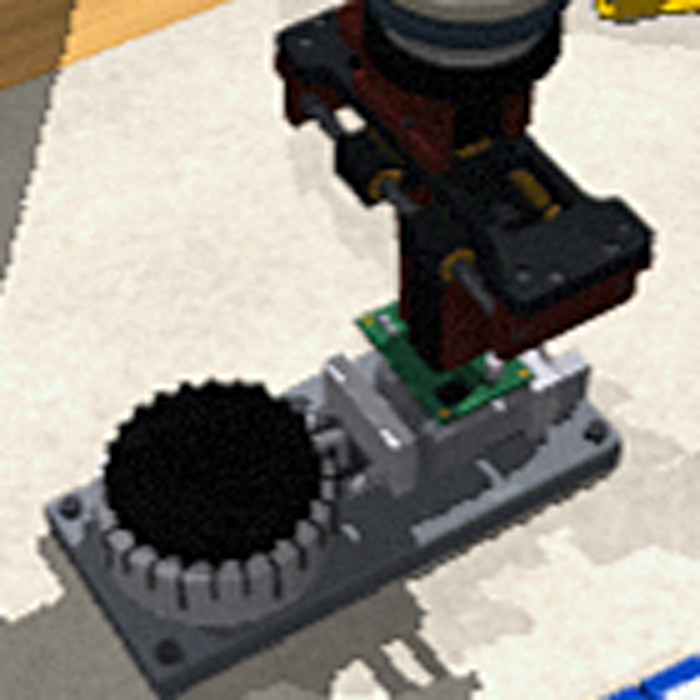

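View pics/t4.png

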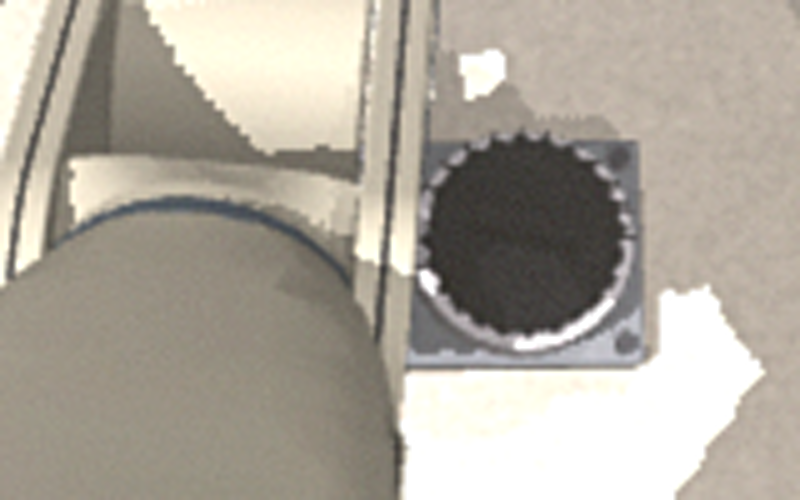

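```bash
python3 - <<'E'
from h import *
o=get_obs(); st(o)
u=lambda X:(np.array(X,float)+.5)/4-.5+[235,90]
S=unproj("wrist",u([[149,362],[579,364],[576,443],[151,439]]),60,o); print(S.round(1))
V=unproj("wrist",u([[88,184],[650,186]]),20,o); print(V.round(1))
B=unproj("wrist",u([[136,465],[580,463]]),o["ee_pos"][2]-13.5+4,o); print(B.round(1))
print(delta(o,[577.5,-54,60]))
E
```

```text
t 6.35 pos [577.4 -51.3  80.8] phi -0.48 F [ 0.2 -0.3 -1.1] M [-0.091 -0.021  0.004] w 24.2 q6 -0.107
[[544.5 -11.4  60. ]
 [613.6 -12.3  60. ]
 [613.7 -25.4  60. ]
 [544.1 -24.3  60. ]]
[[526.9  15.2  20. ]
 [632.9  13.8  20. ]]
[[543.8 -25.4  71.3]
 [612.4 -25.6  71.3]]
[0.04070165 0.2806227  2.0781759 ]
```

Emit:
arm_command(
  increments=[
    [[0.1,0.4,0],0.4],
    [[0,0,0],0],
    [[0,0,0.8],0],
    [[0,0,0.8],0],
    [[0,0,0],0],
  ],
  gripper=0,
)

```text
t: 6.85
ee_pos: [579.3, -56.1, 65.1]
orientation: [-3.137, 0.026, 0.013]
ft_force: [-0.5, 0.3, -0.5]
width: 23.6
```

```bash
python3 - <<'E'
from h import *
o=get_obs(); st(o); print(delta(o,[577.5,-54.4,59]))
im=get_image("wrist")[:,:,::-1];crop(im,235,90,435,290,4,"pics/w5.png",1.4)
crop(get_image("scene")[:,:,::-1],260,150,380,250,6.5,"pics/s5.png",1.3)
E
```

```text
t 6.85 pos [579.3 -56.1  65.1] phi -0.94 F [-0.5  0.3 -0.5] M [-0.054  0.075  0.028] w 23.6 q6 -0.107
[-0.17924748 -0.16592532  0.61662111]
```

View pics/w5.png

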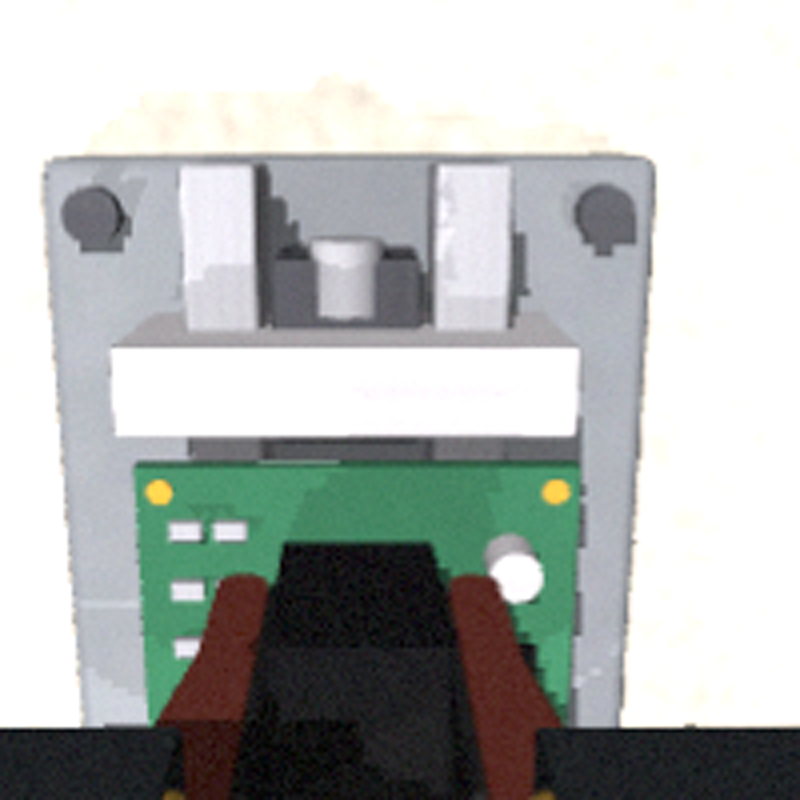

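View pics/s5.png

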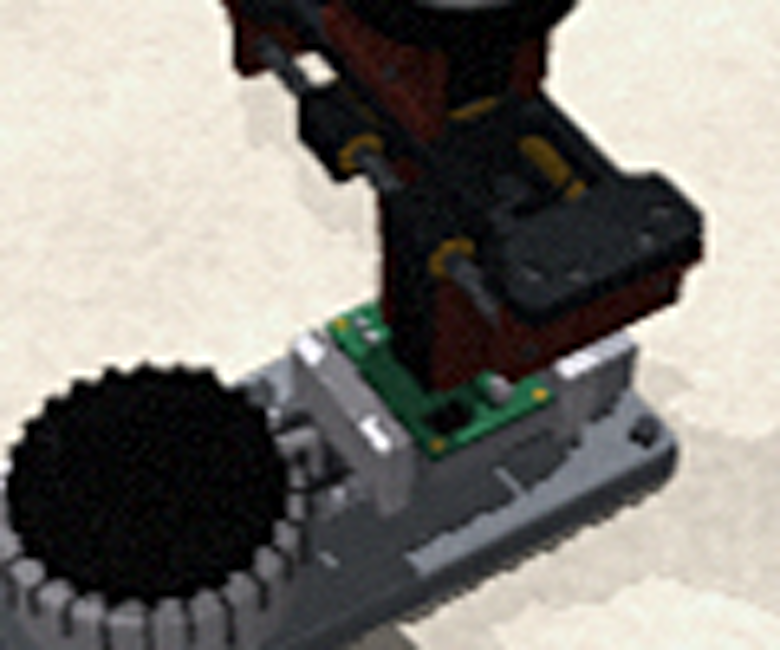

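Emit:
arm_command(
  increments=[
    [[-0.2,-0.1,0],0],
    [[0,0,0.4],0],
    [[0,0,0],0],
  ],
  gripper=0,
)

```text
t: 7.25
ee_pos: [577.8, -54.9, 61.8]
orientation: [-3.137, 0.025, 0.011]
ft_force: [-0.6, -0.4, -1.5]
width: 23.8
```

```bash
python3 - <<'E'
from h import *
o=get_obs(); st(o); print(delta(o,[577.5,-54.4,59]))
im=get_image("wrist")[:,:,::-1];crop(im,235,90,435,290,4,"pics/w6.png",1.4)
E
```

```text
t 7.25 pos [577.8 -54.9  61.8] phi -0.93 F [-0.6 -0.4 -1.5] M [-0.088 -0.019  0.013] w 23.8 q6 -0.105
[-0.0244717  -0.04890114  0.27820147]
```

View pics/w6.png

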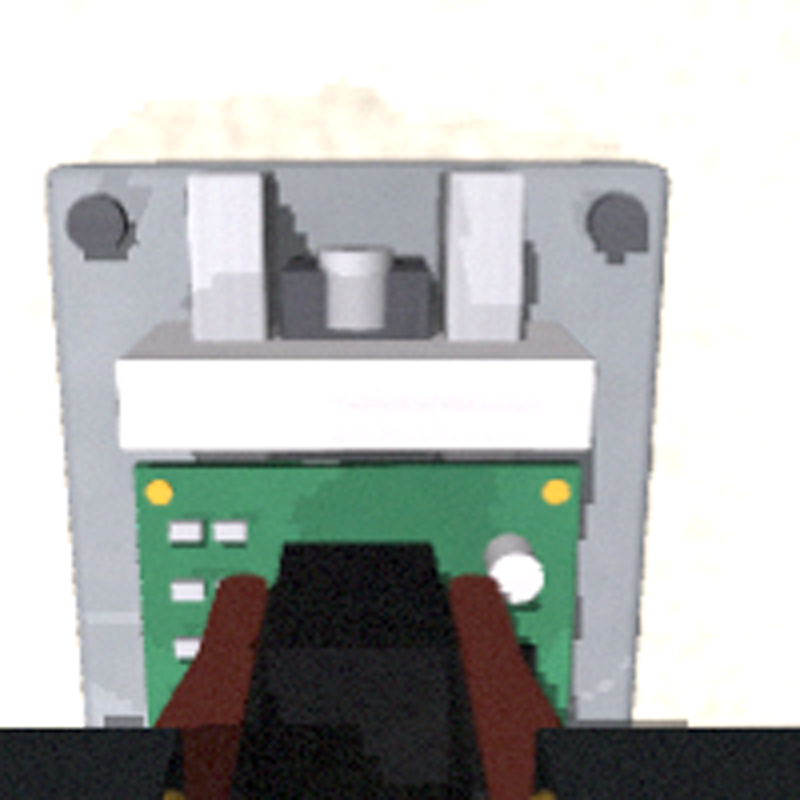

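Emit:
arm_command(
  increments=[
    [[0,0,0.2],0],
    [[0,0,0.2],0],
    [[0,0,0],0],
  ],
  gripper=0,
)

```text
t: 7.6
ee_pos: [578.2, -54.9, 58.6]
orientation: [-3.137, 0.025, 0.009]
ft_force: [0.4, 0.6, -2.1]
width: 23.8
```

```bash
python3 - <<'E'
from h import *
o=get_obs(); st(o)
E
```

```text
t 7.6 pos [578.2 -54.9  58.6] phi -0.92 F [ 0.4  0.6 -2.1] M [-0.037  0.015 -0.045] w 23.8 q6 -0.106
```

Emit:
arm_command(
  increments=[
    [[0,0,0.1],0],
    [[0,0,0.1],0],
  ],
  gripper=0,
)

```text
t: 7.8
ee_pos: [578.2, -54.9, 58.5]
orientation: [-3.137, 0.025, 0.009]
ft_force: [-4.8, 1.0, 12.7]
width: 24.0
```

```bash
python3 - <<'E'
from h import *
o=get_obs(); st(o)
crop(get_image("scene")[:,:,::-1],260,150,380,250,6.5,"pics/s7.png",1.3)
E
```

```text
t 7.8 pos [578.2 -54.9  58.5] phi -0.91 F [-4.8  1.  12.7] M [-0.015  0.71  -0.026] w 24.0 q6 -0.106
```

View pics/s7.png

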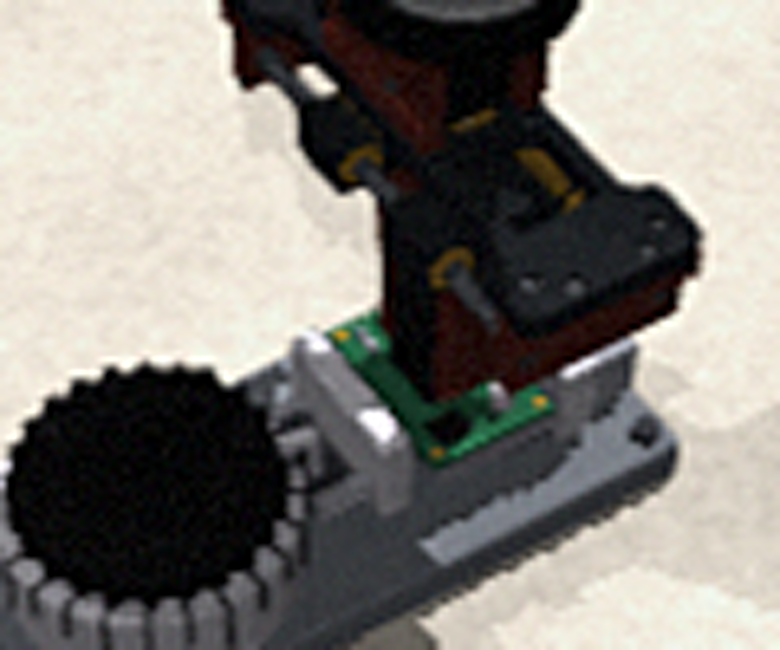

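Emit:
arm_command(
  increments=[
    [[0,0,-0.05],0],
    [[0,0,0],0],
    [[0,0,0],0],
    [[0,0,0],0],
    [[0,0,0],0],
    [[0,0,0],0],
    [[0,0,0],0],
    [[0,0,0],0],
    [[0,0,-2],0],
    [[0,0,-3],0],
    [[0,0,-3],0],
    [[0,0,-3],0],
    [[0,0,0],0],
  ],
  gripper=1,
)

```text
t: 9.15
ee_pos: [578.3, -55.4, 171.2]
orientation: [-3.137, 0.025, 0.014]
ft_force: [1.6, 0.2, 0.5]
width: 87.9
```

```bash
python3 - <<'E'
from h import *
o=get_obs(); st(o)
im=get_image("wrist")[:,:,::-1];cv2.imwrite("pics/w8.png",im)
E
```

```text
t 9.15 pos [578.3 -55.4 171.2] phi -0.91 F [1.6 0.2 0.5] M [-0.089  0.03   0.054] w 87.9 q6 -0.105
```

View pics/w8.png

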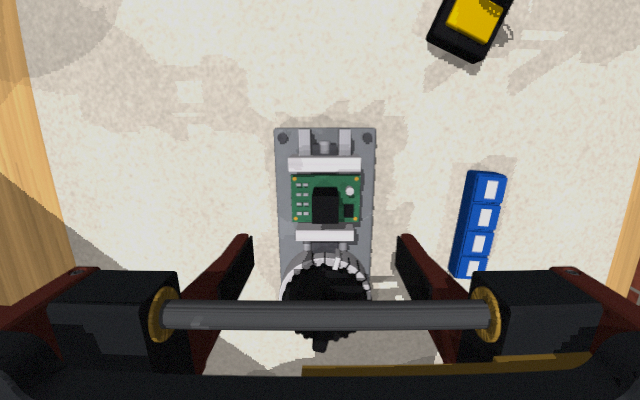

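```bash
python3 - <<'E'
from h import *
im=cv2.imread("pics/w8.png");crop(im,255,115,395,295,4,"pics/w8c.png",1.3)
E
```

View pics/w8c.png

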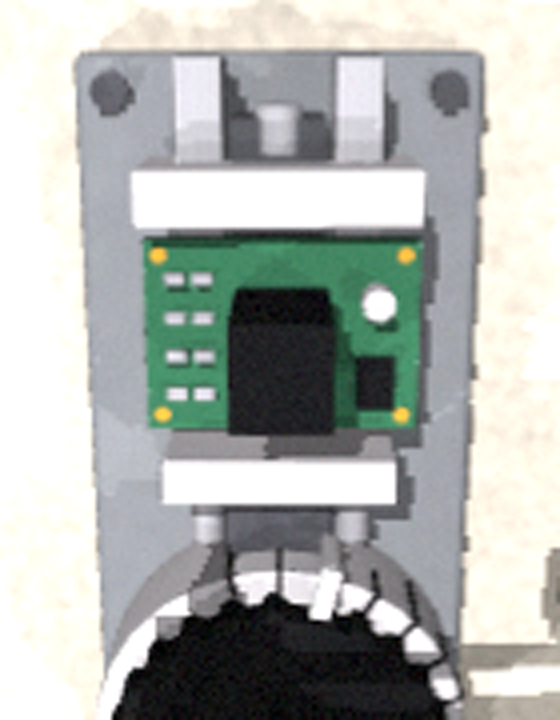

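Emit:
arm_command(
  increments=[
    [[0,3,0],0],
    [[0,3,0],0],
    [[0,3,0],0],
    [[0,1.4,0],0],
    [[0,0,0],0],
    [[0,0,0],0],
  ],
  gripper=1,
)

```text
t: 9.8
ee_pos: [571.8, -160.0, 162.3]
orientation: [-3.133, 0.023, 0.032]
ft_force: [0.0, 0.6, -0.2]
width: 87.8
```

```bash
python3 - <<'E'
from h import *
o=get_obs(); st(o)
im=get_image("wrist")[:,:,::-1];cv2.imwrite("pics/w9.png",im)
E
```

```text
t 9.8 pos [ 571.8 -160.   162.3] phi -0.83 F [ 0.   0.6 -0.2] M [-0.034  0.107 -0.007] w 87.8 q6 -0.281
```

View pics/w9.png

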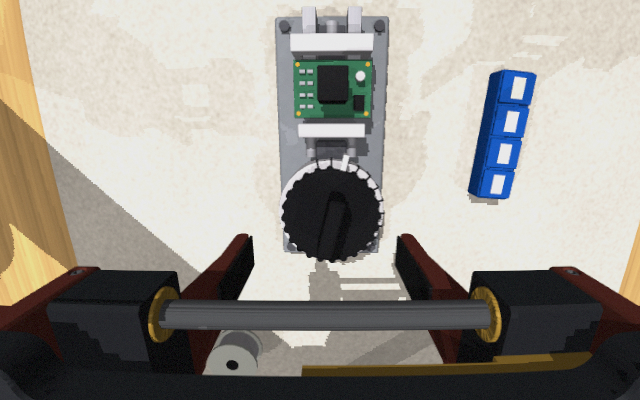

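```bash
python3 - <<'E'
from h import *
im=cv2.imread("pics/w9.png");crop(im,265,140,405,270,5.5,"pics/w9a.png",1.8);crop(im,265,20,405,150,5.5,"pics/w9b.png",1.1)
E
```

```text
(no output)
```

View pics/w9a.png

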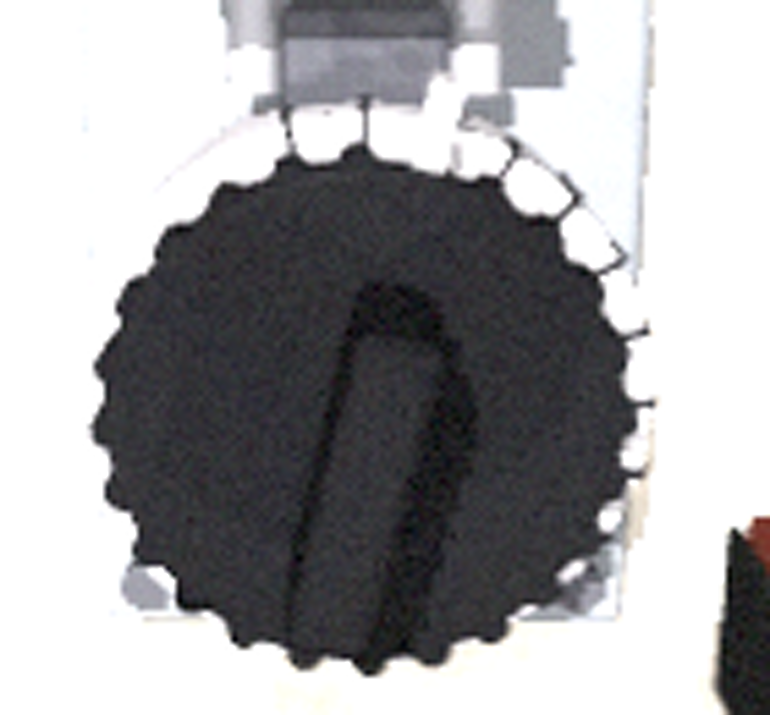

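View pics/w9b.png

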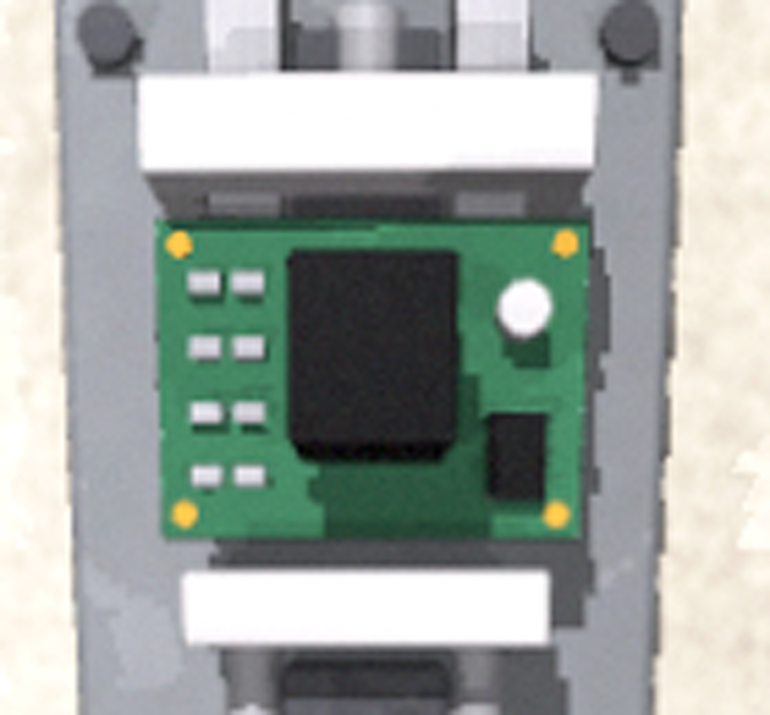

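```bash
python3 - <<'E'
from h import *
o=get_obs(); o0=o; st(o)
ua=lambda X:(np.array(X,float)+.5)/5.5-.5+[265,140]
ub=lambda X:(np.array(X,float)+.5)/5.5-.5+[265,20]
P=lambda n,uv,z:print(n,unproj("wrist",uv,z,o)[:,:2].round(1).tolist())
P("stop",ub([[142,168],[594,166]]),60)
P("jaw",ub([[183,570],[549,570],[187,643],[547,643]]),60)
P("board",ub([[157,222],[588,224],[165,538],[580,538]]),49)
P("disc c",ua([[366,411]]),69)
P("disc L R T B",ua([[97,411],[635,411],[366,152],[366,674]]),69)
P("wing",ua([[357,338],[445,338],[292,650],[372,650]]),107)
P("ptr",ua([[434,120],[440,78],[432,168]]),64)
E
```

```text
t 9.85 pos [ 571.8 -159.8  162.4] phi -0.8 F [-1.1 -0.4 -0.9] M [-0.052  0.06  -0.006] w 88.0 q6 -0.281
stop [[544.1, -24.4], [612.9, -25.4]]
jaw [[548.2, -84.2], [607.1, -85.1], [548.4, -95.8], [606.9, -96.6]]
board [[544.8, -29.9], [613.6, -31.4], [544.2, -78.9], [613.4, -80.0]]
disc c [[576.9, -166.3]]
disc L R T B [[531.4, -165.9], [622.2, -166.7], [577.3, -122.5], [576.5, -215.2]]
wing [[575.8, -143.4], [588.2, -143.5], [565.5, -191.8], [577.5, -191.9]]
ptr [[588.5, -118.1], [589.4, -111.3], [588.2, -126.0]]
```

Emit:
arm_command(
  increments=[
    [[0.6,0.8,0],0],
    [[0,0,0],6],
    [[0,0,0],6],
    [[0,0,2],0],
    [[0,0,2],0],
    [[0,0,0],0],
    [[0,0,0],0],
  ],
  gripper=1,
)

```text
t: 10.55
ee_pos: [581.3, -163.8, 122.2]
orientation: [-3.116, 0.352, 0.028]
ft_force: [0.6, 0.0, 0.1]
width: 88.1
```

```bash
python3 - <<'E'
from h import *
o=get_obs(); st(o); print(delta(o,[576.7,-168.2,75]))
im=get_image("wrist")[:,:,::-1];cv2.imwrite("pics/w10.png",np.clip(im*1.3,0,255))
E
```

```text
t 10.55 pos [ 581.3 -163.8  122.2] phi -12.87 F [0.6 0.  0.1] M [-0.074  0.098  0.003] w 88.1 q6 -0.073
[-0.2657869   0.54647403  4.72426369][ WARN:0@2.037] global loadsave.cpp:1063 imwrite_ Unsupported depth image for selected encoder is fallbacked to CV_8U.
```

View pics/w10.png

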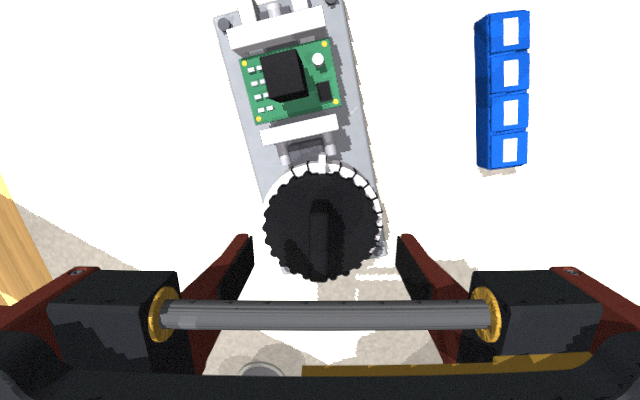

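Emit:
arm_command(
  increments=[
    [[-0.3,0.5,0],0],
    [[0,0,1.5],0],
    [[0,0,1.5],0],
    [[0,0,0],0],
  ],
  gripper=1,
)

```text
t: 11.0
ee_pos: [577.8, -168.5, 92.4]
orientation: [-3.117, 0.351, 0.022]
ft_force: [-0.5, -0.1, -0.3]
width: 88.0
```

```bash
python3 - <<'E'
from h import *
o=get_obs(); st(o); print(delta(o,[576.7,-168.2,76]))
im=get_image("wrist")[:,:,::-1];crop(im,200,40,440,300,3,"pics/w11.png",1.6)
o=get_obs(); st(o); print(delta(o,[576.7,-168.2,76]))
E
```

```text
t 11.0 pos [ 577.8 -168.5   92.4] phi -12.84 F [-0.5 -0.1 -0.3] M [-0.08   0.051 -0.013] w 88.0 q6 -0.083
[-0.08725542  0.00536823  1.64611471]
t 11.05 pos [ 578.2 -168.6   93.2] phi -12.85 F [0.6 0.  0.3] M [-0.038  0.063  0.059] w 87.7 q6 -0.082
[-0.13328274  0.00471255  1.72096575]
```

View pics/w11.png

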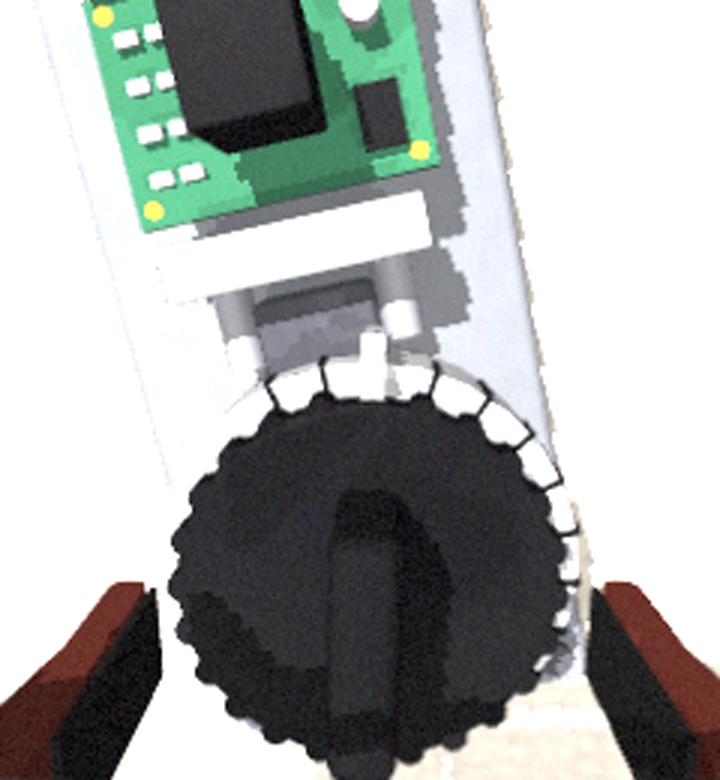

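Emit:
arm_command(
  increments=[
    [[-0.1,0,0.9],0],
    [[0,0,0.8],0],
    [[0,0,0],0],
    [[0,0,0],0],
    [[0,0,0],0],
  ],
  gripper=1,
)

```text
t: 11.55
ee_pos: [577.1, -168.2, 74.5]
orientation: [-3.117, 0.351, 0.021]
ft_force: [0.0, -1.4, 0.3]
width: 87.9
```

```bash
python3 - <<'E'
from h import *
o=get_obs(); st(o); print(delta(o,[576.7,-168.2,75]))
E
```

```text
t 11.55 pos [ 577.1 -168.2   74.5] phi -12.85 F [ 0.  -1.4  0.3] M [-0.092  0.071  0.049] w 87.9 q6 -0.083
[-0.03759626  0.00404168 -0.05379499]
```

Emit:
arm_command(
  increments=[
    [[0,0,0],0],
    [[0,0,0],0],
    [[0,0,0],0],
    [[0,0,0],0],
    [[0,0,0],0],
    [[0,0,0],0],
    [[0,0,0],0],
    [[0,0,0],0],
    [[0,0,0],0],
    [[0,0,0],0],
    [[0,0,0],0],
    [[0,0,0],0],
    [[0,0,0],0],
    [[0,0,0],0],
  ],
  gripper=0,
)

```text
t: 12.95
ee_pos: [575.9, -167.9, 75.5]
orientation: [-3.116, 0.353, 0.024]
ft_force: [-1.1, 0.5, 1.0]
width: 13.6
```

```bash
python3 - <<'E'
from h import *
o=get_obs(); st(o); print(delta(o,[576.7,-168.2,75]))
im=get_image("wrist")[:,:,::-1];cv2.imwrite("pics/w12.png",im)
E
```

```text
t 12.95 pos [ 575.9 -167.9   75.5] phi -12.94 F [-1.1  0.5  1. ] M [-0.105 -0.145 -0.154] w 13.6 q6 -0.082
[0.08798408 0.00825347 0.04727457]
```

View pics/w12.png

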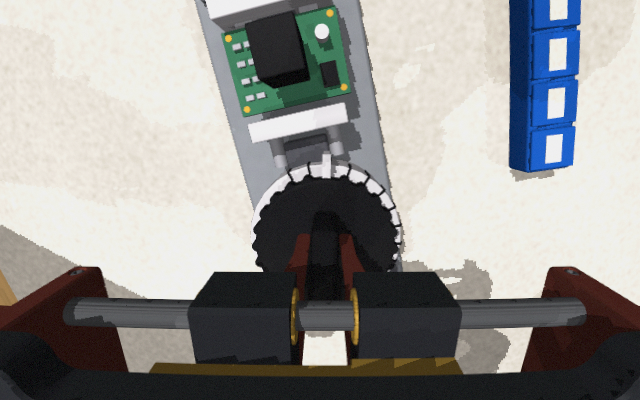

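Emit:
arm_command(
  increments=[
    [[0,0,0],6],
    [[0,0,0],6],
    [[0,0,0],6],
    [[0,0,0],6],
    [[0,0,0],0],
  ],
  gripper=0,
)

```text
t: 13.5
ee_pos: [576.3, -168.3, 75.5]
orientation: [-2.973, 1.011, 0.023]
ft_force: [-1.2, 0.4, 1.2]
width: 13.9
```

```bash
python3 - <<'E'
from h import *
o=get_obs(); st(o); print(delta(o,[576.7,-168.2,75]))
im=get_image("wrist")[:,:,::-1];cv2.imwrite("pics/w13.png",im)
E
```

```text
t 13.5 pos [ 576.3 -168.3   75.5] phi -37.56 F [-1.2  0.4  1.2] M [-0.142 -0.179 -0.255] w 13.9 q6 0.349
[ 0.02949517 -0.03089091  0.04920424]
```

View pics/w13.png

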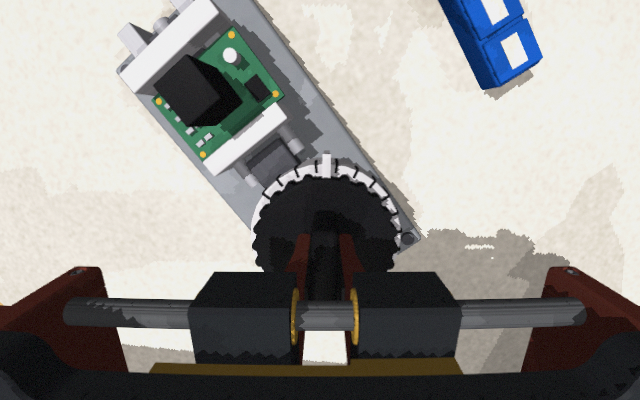

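Emit:
arm_command(
  increments=[
    [[0,0,0],6],
    [[0,0,0],6],
    [[0,0,0],6],
    [[0,0,0],0],
  ],
  gripper=0,
)

```text
t: 13.95
ee_pos: [576.5, -168.6, 75.5]
orientation: [2.782, -1.454, -0.022]
ft_force: [-1.8, 0.7, 0.3]
width: 14.0
```

```bash
python3 - <<'E'
from h import *
o=get_obs(); st(o); print(delta(o,[576.7,-168.2,75]))
im=get_image("wrist")[:,:,::-1];cv2.imwrite("pics/w14.png",im)
crop(get_image("scene")[:,:,::-1],260,150,380,250,6.5,"pics/s14.png",1.3)
E
```

```text
t 13.95 pos [ 576.5 -168.6   75.5] phi -55.19 F [-1.8  0.7  0.3] M [-0.309 -0.117 -0.285] w 14.0 q6 0.658
[-0.01678758 -0.03718419  0.05196998]
```

View pics/w14.png

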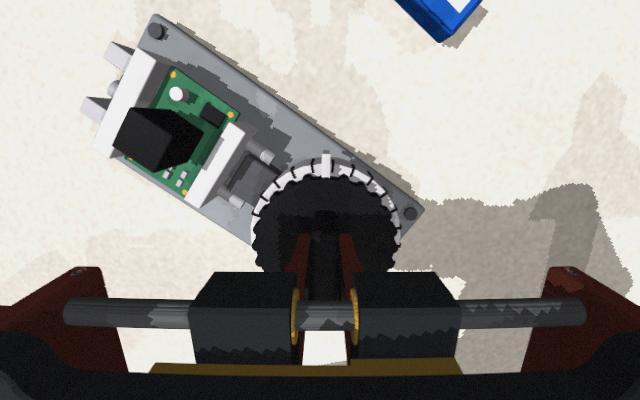

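View pics/s14.png

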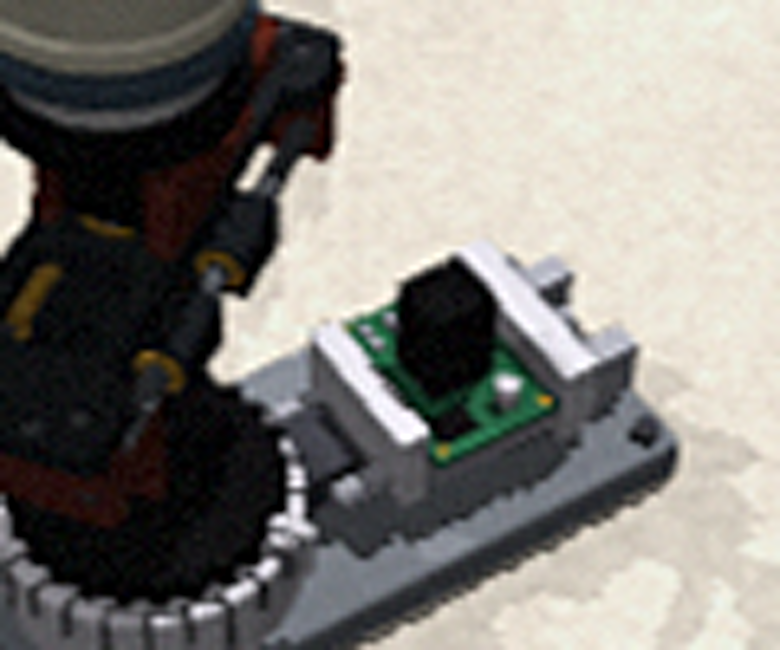

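```bash
python3 - <<'E'
from h import *
im=cv2.imread("pics/w13.png");crop(im,110,0,290,180,4.4,"pics/w13c.png",1.1)
im=cv2.imread("pics/w14.png");crop(im,85,30,255,220,4.1,"pics/w14c.png",1.1)
E
```

```text
(no output)
```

View pics/w13c.png

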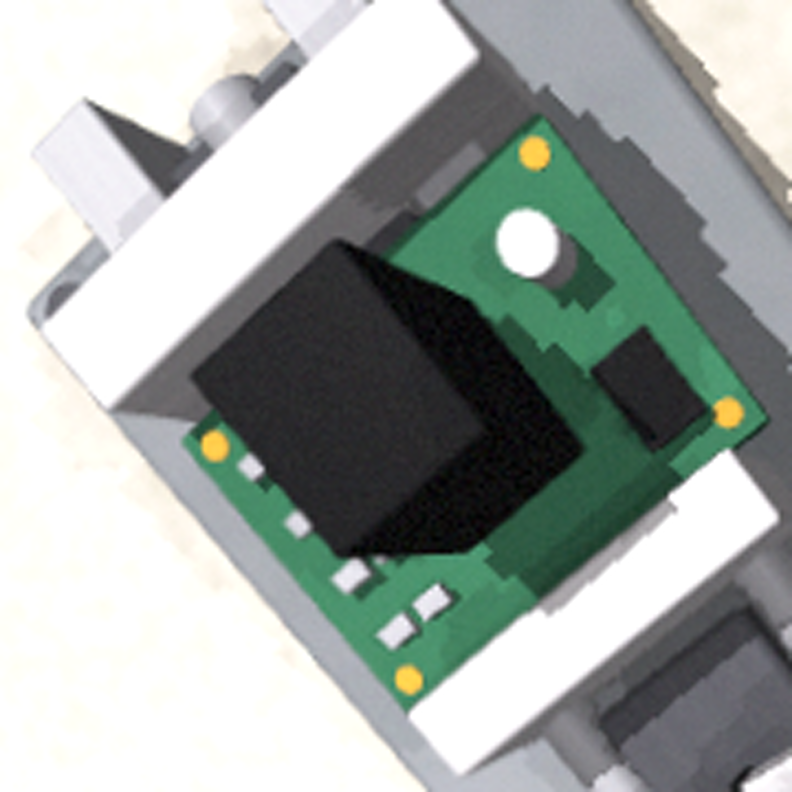

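View pics/w14c.png

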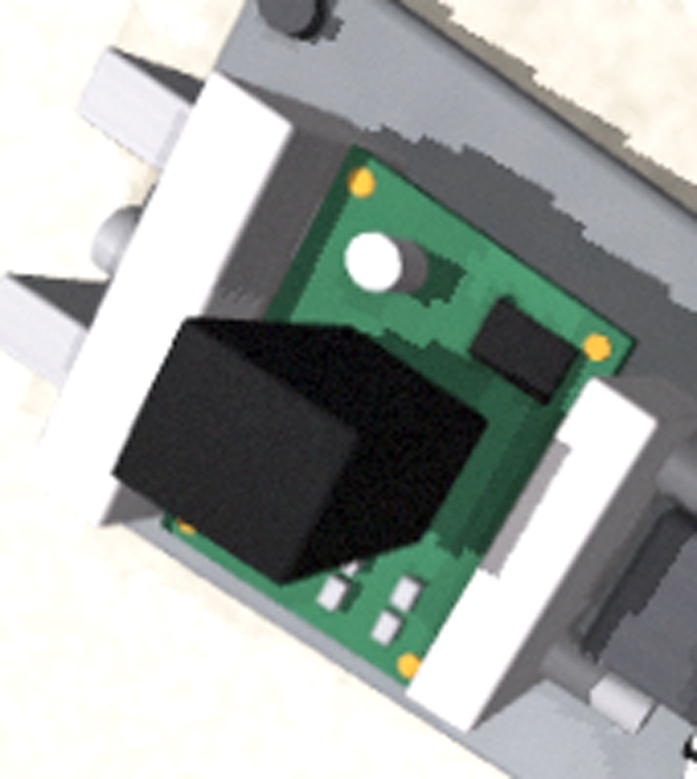

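```bash
cat >> h.py <<'E'
def gap(pos,rv,S,J):
    o=dict(ee_pos=np.array(pos,float),orientation=np.array(rv,float))
    s=unproj("wrist",S,60,o)[:,:2]; j=unproj("wrist",J,60,o)[:,:2]
    vx=s[0]-s[1]; L=np.linalg.norm(vx); vx/=L; n=np.array([-vx[1],vx[0]])
    print("S",s.round(1).tolist(),"J",j.round(1).tolist(),"len",L.round(1),np.linalg.norm(j[0]-j[1]).round(1))
    print("gap",((s.mean(0)-j.mean(0))@n).round(2),"ends",((s[0]-j)@n).round(2),"yaw s,j",np.degrees(np.arctan2(vx[1],vx[0])).round(2),np.degrees(np.arctan2(*(j[0]-j[1])[::-1])).round(2))
def U(X,f,off): return (np.array(X,float)+.5)/f-.5+np.array(off)
E
python3 - <<'E'
from h import *
u=lambda X:U(X,5.5,[265,20])
gap([571.8,-159.8,162.4],[-3.133,.023,.032],u([[594,166],[142,168]]),u([[549,570],[183,570]]))
gap([576.3,-168.3,75.5],[-2.973,1.011,0.023],U([[478,55],[110,409]],4.4,[110,0]),U([[727,450],[410,712]],4.4,[110,0]))
gap([576.5,-168.6,75.5],[2.782,-1.454,-0.022],U([[293,128],[105,523]],4.1,[85,30]),U([[594,377],[407,692]],4.1,[85,30]))
E
```

```text
S [[613.0, -24.6], [544.2, -23.5]] J [[607.1, -84.3], [548.3, -83.4]] len 68.8 58.9
gap 59.8 ends [59.8 59.8] yaw s,j -0.87 -0.87
S [[613.4, -25.8], [545.2, -25.2]] J [[607.5, -81.6], [549.5, -80.6]] len 68.1 58.0
gap 55.61 ends [55.85 55.38] yaw s,j -0.53 -0.99
S [[613.3, -26.6], [546.2, -26.1]] J [[607.9, -79.1], [549.4, -78.1]] len 67.1 58.4
gap 52.25 ends [52.6 51.9] yaw s,j -0.36 -1.05
```

Emit:
arm_command(
  increments=[
    [[0,0,0],5],
    [[0,0,0],5],
    [[0,0,0],0],
  ],
  gripper=0,
)

```text
t: 14.35
ee_pos: [576.6, -168.7, 75.5]
orientation: [2.652, -1.678, -0.021]
ft_force: [-2.1, 0.7, 0.2]
width: 13.9
```

```bash
python3 - <<'E'
from h import *
o=get_obs(); st(o); print(delta(o,[576.7,-168.2,75]),o["orientation"])
im=get_image("wrist")[:,:,::-1];cv2.imwrite("pics/w15.png",im);crop(im,70,40,250,230,4.1,"pics/w15c.png",1.1)
cv2.imwrite("pics/s15.png",get_image("scene")[:,:,::-1])
E
```

```text
t 14.35 pos [ 576.6 -168.7   75.5] phi -64.66 F [-2.1  0.7  0.2] M [-0.375 -0.054 -0.24 ] w 13.9 q6 0.824
[-0.04318089 -0.03186424  0.049911  ] [ 2.65162448 -1.67803242 -0.02073494]
```

View pics/w15c.png

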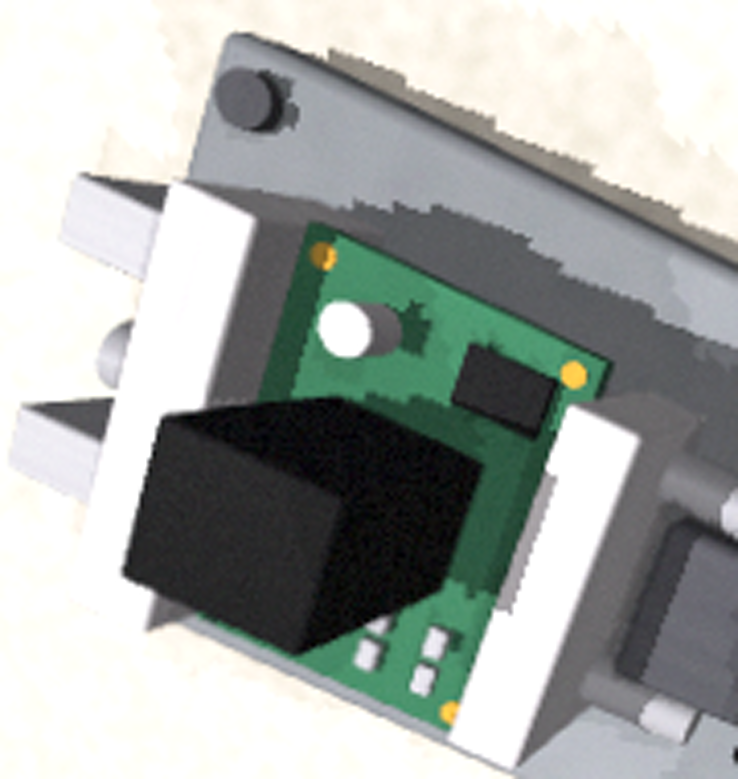

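```bash
python3 - <<'E'
from h import *
gap([576.6,-168.7,75.5],[ 2.65162448,-1.67803242,-0.02073494],U([[256,217],[149,629]],4.1,[70,40]),U([[568,402],[448,741]],4.1,[70,40]))
E
```

```text
S [[613.7, -26.4], [545.9, -26.1]] J [[608.0, -77.0], [549.0, -76.3]] len 67.9 59.0
gap 50.44 ends [50.64 50.24] yaw s,j -0.25 -0.64
```

Emit:
arm_command(
  increments=[
    [[0,0,0],5],
    [[0,0,0],5],
    [[0,0,0],0],
  ],
  gripper=0,
)

```text
t: 14.75
ee_pos: [576.7, -168.9, 75.5]
orientation: [2.501, -1.892, -0.02]
ft_force: [-0.7, 0.3, 1.4]
width: 13.8
```

```bash
python3 - <<'E'
from h import *
o=get_obs(); st(o); print(delta(o,[576.7,-168.2,75]),o["orientation"])
im=get_image("wrist")[:,:,::-1];cv2.imwrite("pics/w16.png",im);crop(im,60,70,250,260,4.1,"pics/w16c.png",1.1)
cv2.imwrite("pics/s16.png",get_image("scene")[:,:,::-1])
E
```

```text
t 14.75 pos [ 576.7 -168.9   75.5] phi -74.22 F [-0.7  0.3  1.4] M [-0.443 -0.033 -0.223] w 13.8 q6 0.991
[-0.06669085 -0.02398854  0.05104555] [ 2.50137175 -1.89221977 -0.01957834]
```

View pics/w16c.png

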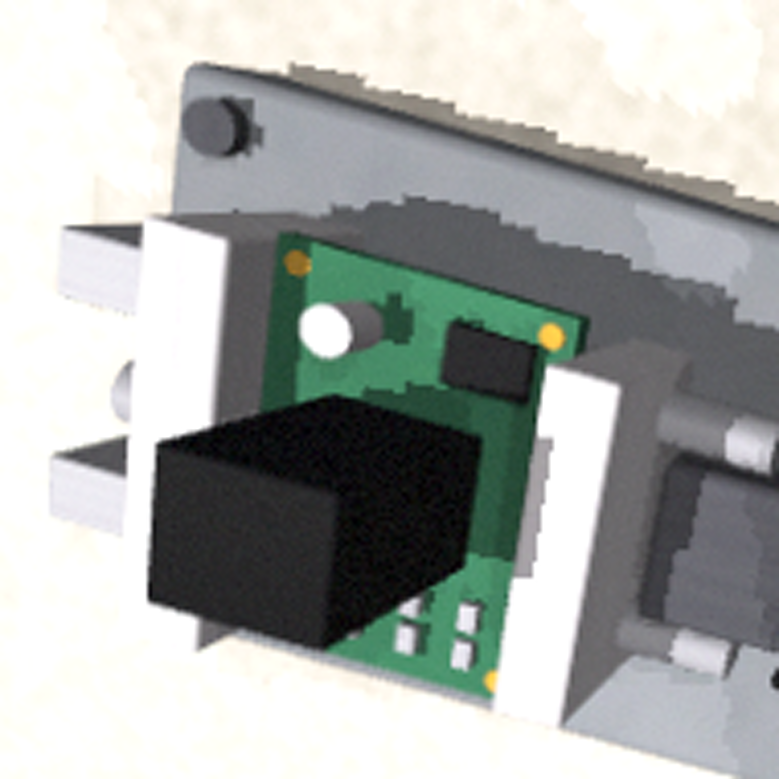

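```bash
python3 - <<'E'
from h import *
gap([576.7,-168.9,75.5],[ 2.50137175,-1.89221977,-0.01957834],U([[229,239],[197,650]],4.1,[60,70]),U([[546,366],[495,709]],4.1,[60,70]))
E
```

```text
S [[613.9, -26.7], [545.5, -25.8]] J [[607.8, -76.5], [549.3, -76.2]] len 68.4 58.5
gap 50.12 ends [49.88 50.37] yaw s,j -0.77 -0.29
```

Emit:
arm_command(
  increments=[
    [[0,0,0],5],
    [[0,0,0],5],
    [[0,0,0],0],
  ],
  gripper=0,
)

```text
t: 15.15
ee_pos: [576.7, -169.1, 75.5]
orientation: [2.334, -2.094, -0.018]
ft_force: [-1.3, 0.5, 0.6]
width: 14.0
```

```bash
python3 - <<'E'
from h import *
o=get_obs(); st(o); print(delta(o,[576.7,-168.2,75]),o["orientation"])
im=get_image("wrist")[:,:,::-1];cv2.imwrite("pics/w17.png",im);crop(im,60,90,250,280,4.1,"pics/w17c.png",1.1)
cv2.imwrite("pics/s17.png",get_image("scene")[:,:,::-1])
E
```

```text
t 15.15 pos [ 576.7 -169.1   75.5] phi -83.79 F [-1.3  0.5  0.6] M [-0.384  0.048 -0.208] w 14.0 q6 1.159
[-0.08581493 -0.01018729  0.05239449] [ 2.33364928 -2.09352653 -0.01835405]
```

View pics/w17c.png

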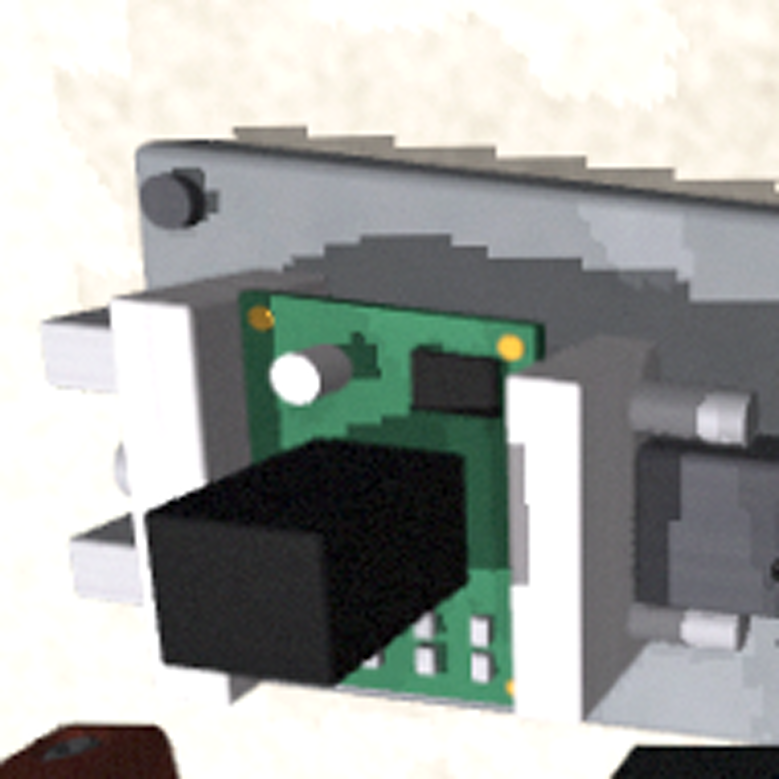

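```bash
python3 - <<'E'
from h import *
gap([576.7,-169.1,75.5],[ 2.33364928,-2.09352653,-0.01835405],U([[190,304],[231,703]],4.1,[60,90]),U([[508,375],[514,712]],4.1,[60,90]))
E
```

```text
S [[614.3, -26.9], [545.5, -26.0]] J [[608.2, -77.0], [549.9, -75.7]] len 68.8 58.3
gap 49.9 ends [50.14 49.66] yaw s,j -0.75 -1.23
```

Emit:
arm_command(
  increments=[
    [[0,0,0],5],
    [[0,0,0],5],
    [[0,0,0],5],
    [[0,0,0],5],
    [[0,0,0],4],
    [[0,0,0],0],
  ],
  gripper=0,
)

```text
t: 15.85
ee_pos: [576.6, -169.5, 75.5]
orientation: [1.857, -2.522, -0.015]
ft_force: [-1.0, -0.5, 0.5]
width: 13.7
```

```bash
python3 - <<'E'
from h import *
o=get_obs(); st(o); print(delta(o,[576.7,-168.2,75]),o["orientation"])
im=get_image("wrist")[:,:,::-1];cv2.imwrite("pics/w18.png",im)
a=[cv2.imread(f"pics/w{i}.png")[140:220,270:390] for i in (12,14,17,18)]
a=np.vstack([np.hstack(a[:2]),np.hstack(a[2:])]); cv2.imwrite("pics/cmp.png",cv2.resize(a,None,fx=3.3,fy=3.3,interpolation=cv2.INTER_CUBIC))
E
```

```text
t 15.85 pos [ 576.6 -169.5   75.5] phi -107.25 F [-1.  -0.5  0.5] M [ 0.085 -0.141 -0.092] w 13.7 q6 1.569
[-0.12737176  0.03201628  0.05221223] [ 1.85747288 -2.52190877 -0.01511368]
```

View pics/cmp.png

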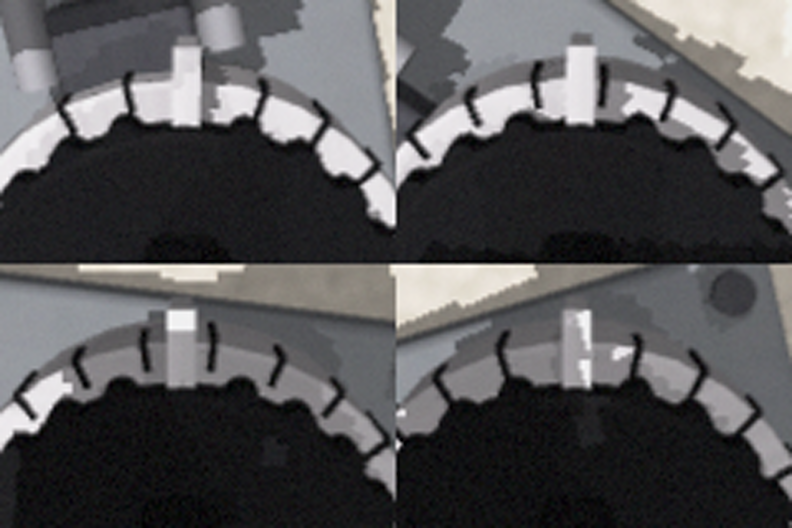

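View pics/w18.png

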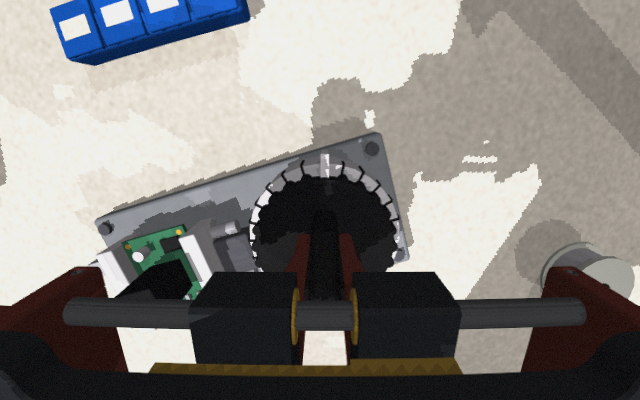

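Emit:
arm_command(
  increments=[
    [[0,0,0],3],
    [[0,0,0],3],
    [[0,0,0],0],
    [[0,0,0],0],
  ],
  gripper=0,
)

```text
t: 16.3
ee_pos: [576.6, -169.6, 75.5]
orientation: [1.739, -2.605, -0.015]
ft_force: [-1.1, -1.6, 0.7]
width: 13.6
```

```bash
python3 - <<'E'
from h import *
o=get_obs(); st(o)
im=get_image("wrist")[:,:,::-1];cv2.imwrite("pics/w19.png",im);crop(im,270,140,390,220,6,"pics/w19c.png",1.3)
E
```

```text
t 16.3 pos [ 576.6 -169.6   75.5] phi -112.54 F [-1.1 -1.6  0.7] M [ 0.107 -0.167 -0.089] w 13.6 q6 1.661
```

View pics/w19c.png

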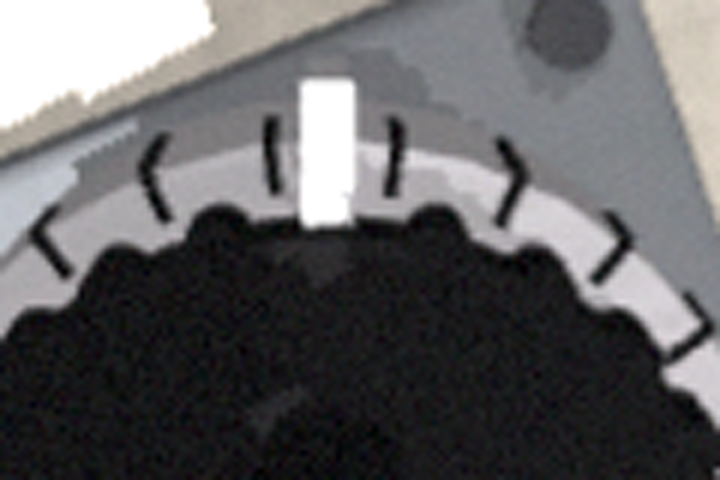

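Emit:
arm_command(
  increments=[
    [[0,0,0],0],
    [[0,0,0],0],
    [[0,0,0],0],
    [[0,0,0],0],
    [[0,0,0],0],
    [[0,0,0],0],
    [[0,0,0],0],
    [[0,0,0],0],
    [[0,0,0],0],
    [[0,0,-2],0],
    [[0,0,-3],0],
    [[0,0,-3],0],
    [[0,0,0],0],
    [[0,0,0],0],
  ],
  gripper=1,
)

```text
t: 17.75
ee_pos: [576.9, -169.1, 156.7]
orientation: [1.743, -2.599, -0.019]
ft_force: [0.5, 0.4, -0.8]
width: 87.8
```

```bash
python3 - <<'E'
from h import *
o=get_obs(); st(o)
im=get_image("wrist")[:,:,::-1];cv2.imwrite("pics/w20.png",im)
E
```

```text
t 17.75 pos [ 576.9 -169.1  156.7] phi -112.3 F [ 0.5  0.4 -0.8] M [ 0.081  0.1   -0.013] w 87.8 q6 1.657
```

View pics/w20.png

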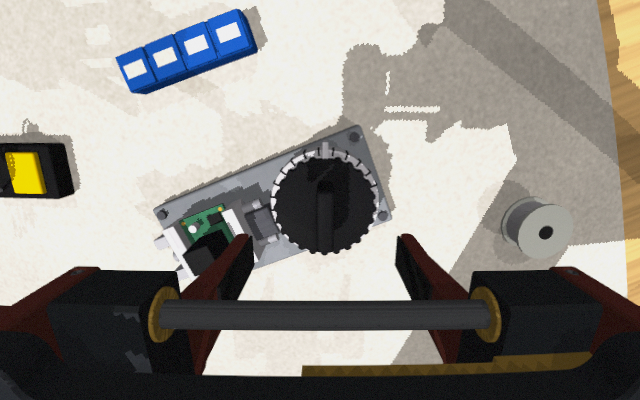

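Emit:
arm_command(
  increments=[
    [[0,0,-0.6],-8.5],
    [[0,0,0],-8.5],
    [[0,0,0],-8.5],
    [[0,0,0],-8.5],
    [[0,0,0],-8.5],
    [[0,0,0],-8.5],
    [[0,0,0],-8.5],
    [[0,0,0],-8.5],
    [[0,0,0],-8.5],
    [[0,0,0],-8.5],
    [[0,0,0],-8.5],
    [[0,0,0],-8.5],
    [[0,0,0],-8.5],
    [[0,0,0],0],
    [[0,0,0],0],
  ],
  gripper=1,
)

```text
t: 19.3
ee_pos: [565.0, -165.5, 139.9]
orientation: [-3.127, 0.012, 0.076]
ft_force: [0.0, 0.9, -0.7]
width: 88.0
```

```bash
python3 - <<'E'
from h import *
o=get_obs(); st(o); print(delta(o,[571.8,-159.9,162.4]))
E
```

```text
t 19.3 pos [ 565.  -165.5  139.9] phi -0.44 F [ 0.   0.9 -0.7] M [-0.023  0.03  -0.046] w 88.0 q6 -0.295
[ 0.564267   -0.59426838 -2.27684545]
```

Emit:
arm_command(
  increments=[
    [[0.6,-0.6,-2.3],0],
    [[0,0,0],0],
    [[0,0,0],0],
  ],
  gripper=1,
)

```text
t: 19.6
ee_pos: [570.7, -159.5, 160.4]
orientation: [-3.126, 0.027, 0.083]
ft_force: [0.2, 0.2, 0.2]
width: 87.8
```

```bash
python3 - <<'E'
from h import *
o=get_obs(); st(o); print(o["ee_pos"],o["orientation"])
im=get_image("wrist")[:,:,::-1];cv2.imwrite("pics/w21.png",im)
crop(im,265,140,405,270,5.5,"pics/w21a.png",1.8);crop(im,265,20,405,150,5.5,"pics/w21b.png",1.1)
s=get_image("scene")[:,:,::-1];cv2.imwrite("pics/s21.png",s);crop(s,240,130,380,270,5,"pics/s21c.png",1.3)
E
```

```text
t 19.6 pos [ 570.7 -159.5  160.4] phi -0.96 F [0.2 0.2 0.2] M [-0.062  0.046  0.001] w 87.8 q6 -0.274
[ 570.70605895 -159.45432252  160.40451232] [-3.12579121  0.02672712  0.08314857]
```

View pics/w21a.png

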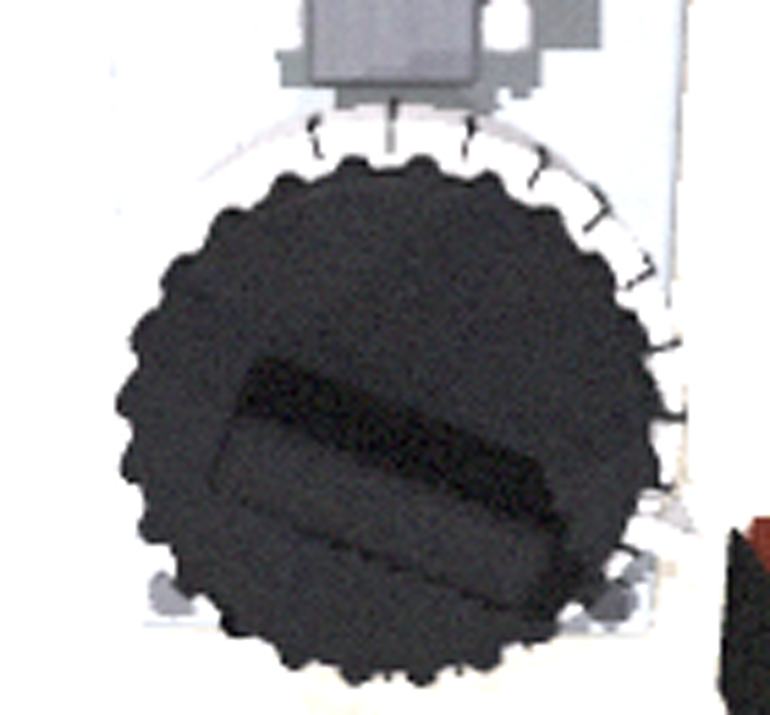

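View pics/w21b.png

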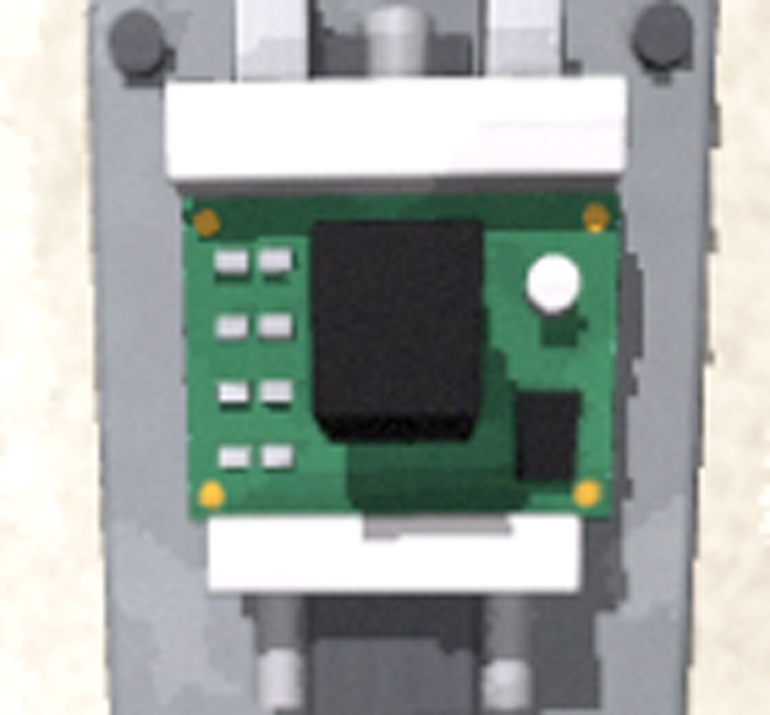

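View pics/s21c.png

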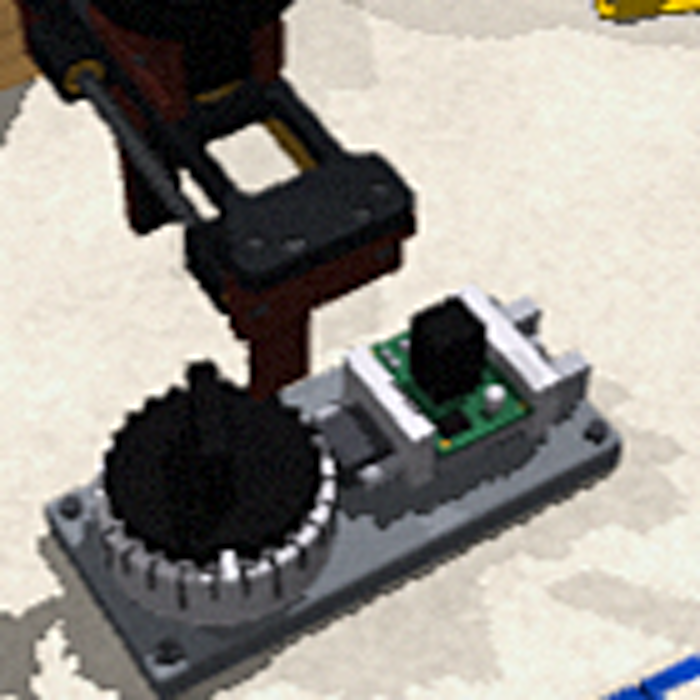

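```bash
python3 - <<'E'
from h import *
p,r=[ 570.70605895,-159.45432252,160.40451232],[-3.12579121,0.02672712,0.08314857]
ub=lambda X:U(X,5.5,[265,20])
gap(p,r,ub([[625,176],[168,181]]),ub([[580,516],[207,518]]))
o=dict(ee_pos=np.array(p),orientation=np.array(r))
w=unproj("wrist",U([[236,418],[556,530],[215,490],[535,610]],5.5,[265,140]),107,o)[:,:2]
for a,b in((0,1),(2,3)):
    e=w[b]-w[a]; print(np.degrees(np.arctan2(e[1],e[0])).round(1))
print(w.mean(0))
c=unproj("wrist",U([[690,512]],5.5,[265,140]),64,o); print(c, np.degrees(np.arctan2(c[0,1]+168.2,c[0,0]-576.7)))
b=unproj("wrist",ub([[183,198],[622,198],[190,518],[612,518]]),49,o)[:,:2];print(b.round(1))
s=proj("scene",[[576.7+57.5*np.cos(a),-168.2+57.5*np.sin(a),64] for a in np.radians([-10,-16,-22.5,-30])]); print(s.round(1), ((s-[240,130])*5).round(0))
E
```

```text
S [[613.3, -26.5], [544.0, -25.3]] J [[607.4, -76.0], [548.3, -75.2]] len 69.3 59.1
gap 49.7 ends [49.57 49.82] yaw s,j -1.03 -0.79
-20.3
-21.8
[ 576.89467684 -168.28307648]
[[ 628.23677335 -184.52112815   64.        ]] -17.57242068287858
[[544.7 -25.3]
 [614.2 -27.2]
 [544.  -74.7]
 [613.7 -76. ]]
[[292.9 243.7]
 [290.1 244.6]
 [286.9 245.2]
 [283.2 245.6]] [[264. 569.]
 [250. 573.]
 [235. 576.]
 [216. 578.]]
```

```bash
python3 - <<'E'
from h import *
im=cv2.imread("pics/w20.png");crop(im,260,130,390,210,6,"pics/w20c.png",1.2)
E
```

```text
(no output)
```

View pics/w20c.png

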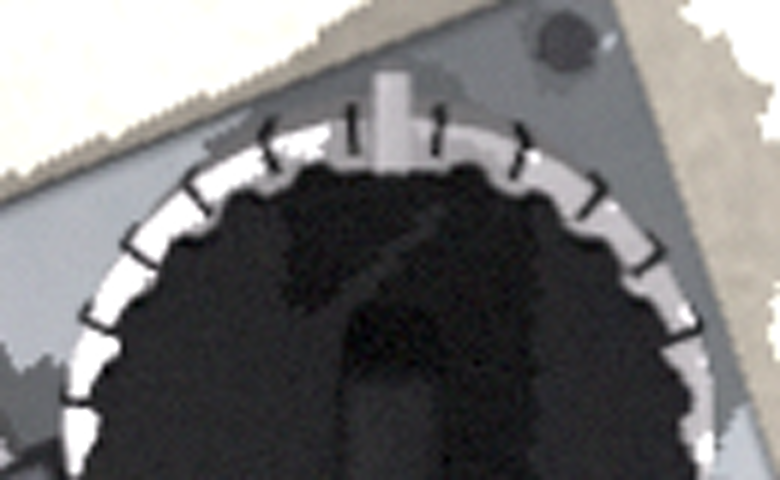

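Emit:
arm_command(
  increments=[
    [[0,0,-3],0],
    [[0,0,-3],0],
    [[-1.5,-4,-0.5],0],
    [[-1.5,-4,-0.5],0],
    [[-1.5,-4,-0.5],0],
    [[-1.5,-4,-0.5],0],
    [[-1.5,-4,-0.5],0],
    [[-1.5,-4,-0.5],0],
    [[-1.5,-4,-0.5],0],
    [[-1.5,-4,-0.5],0],
    [[-1.5,-4,-0.5],0],
    [[-1.5,-4,-0.5],0],
    [[-1.5,-4,-0.5],0],
    [[-1.5,-4,-0.5],0],
    [[-1,-4,0],0],
    [[0,0,0],0],
  ],
  gripper=1,
)

```text
t: 21.3
ee_pos: [390.3, 378.6, 294.2]
orientation: [-3.125, 0.059, 0.098]
ft_force: [0.1, 0.1, -0.2]
width: 87.5
```

```bash
python3 - <<'E'
from h import *
o=get_obs(); st(o)
t=get_image("top")[:,:,::-1];cv2.imwrite("pics/t22.png",t);s=get_image("scene")[:,:,::-1];cv2.imwrite("pics/s22.png",s)
crop(t,270,165,410,245,5.5,"pics/t22c.png",2.2)
E
```

```text
t 21.3 pos [390.3 378.6 294.2] phi -2.14 F [ 0.1  0.1 -0.2] M [-0.097 -0.004  0.027] w 87.5 q6 0.736
```

View pics/t22.png

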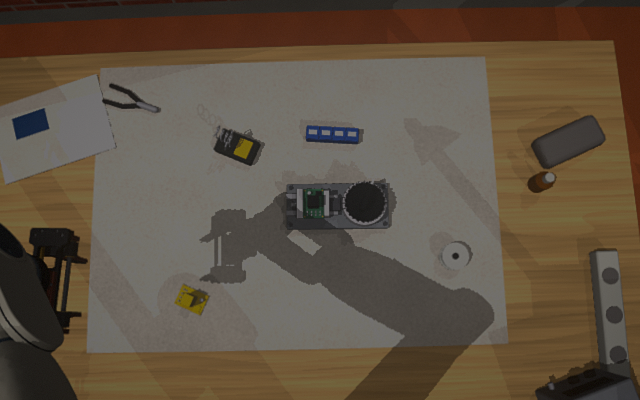

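View pics/t22c.png

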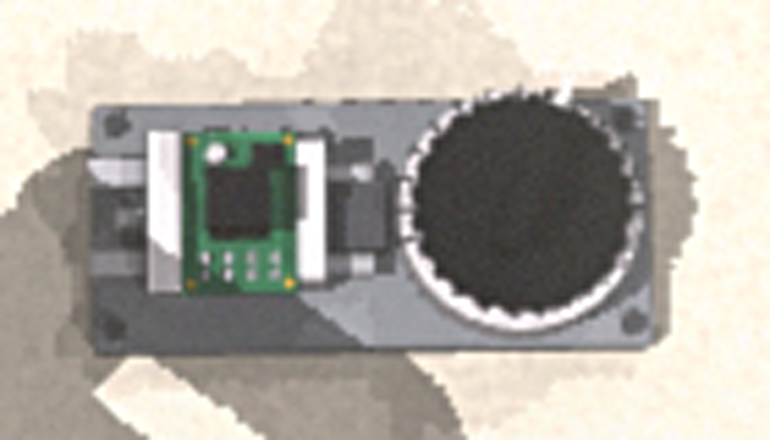

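```bash
python3 - <<'E'
from h import *
A=cv2.imread("pics/top0.png").astype(float).mean(2);B=cv2.imread("pics/t22.png").astype(float).mean(2)
for r0,r1 in((191,195),(195,200),(205,210),(210,214)):
    for n,I,c in(("0",A,range(322,340)),("1",B,range(318,336))):
        print(r0,n,c[0],I[r0:r1,c[0]:c[-1]+1].mean(0).round(0).astype(int).tolist())
def scale(y): 
    p=proj("top",[[576,y,60],[576,y+1,60]]); return p[1]-p[0],p[0]
print(scale(-80),scale(-90))
E
```

```text
191 0 322 [67, 56, 57, 56, 55, 62, 102, 116, 115, 116, 113, 52, 42, 44, 44, 45, 47, 48]
191 1 318 [29, 30, 27, 31, 44, 59, 117, 118, 116, 118, 115, 48, 39, 44, 43, 42, 44, 45]
195 0 322 [61, 49, 49, 48, 49, 58, 101, 115, 114, 115, 113, 55, 47, 47, 46, 51, 66, 68]
195 1 318 [28, 33, 35, 32, 29, 32, 58, 79, 117, 118, 115, 53, 45, 47, 47, 51, 67, 74]
205 0 322 [63, 59, 59, 60, 59, 65, 85, 115, 115, 115, 113, 67, 38, 31, 35, 37, 48, 46]
205 1 318 [32, 38, 43, 39, 36, 46, 96, 116, 116, 117, 115, 46, 30, 32, 35, 47, 47, 46]
210 0 322 [76, 43, 41, 40, 38, 40, 70, 116, 116, 115, 114, 84, 52, 48, 48, 50, 58, 73]
210 1 318 [48, 60, 69, 46, 40, 48, 95, 117, 116, 116, 115, 58, 46, 47, 47, 53, 74, 73]
(array([-0.43052571,  0.0112757 ]), array([326.66630932, 202.24853571])) (array([-0.43056596,  0.01127194]), array([330.97179622, 202.13579916]))
```

```bash
python3 - <<'E'
from workcell import *
print(close_job())
E
```

```text
the job is handed in; nothing more can be done
None
```

The green board lies flat on both rails, centred to about 1 mm, and is clamped between the jaw and the back stop. I handed the job in at about 21 s on the robot's clock, with the arm clear of the vice.

- **Clamping:** I turned the wheel clockwise about 99° in total, from a reading of about +77° or +78° to about −22°. I then let go, and the pointer still read −21.8° on the scale.
- **Contact point:** I took contact as the wheel angle where the gap between jaw and stop stopped shrinking, measured in the pictures. That came to about 56° of turn, so the wheel went roughly 43° past contact against the 45° asked.
- **Where the checks disagreed:**
  - The different views put contact anywhere from 54° to 58°. One scale-corrected comparison gave 60°, but the pictures taken near contact did not support it.
  - The tightening is therefore somewhere between 40° and 45° past contact. That is slightly under rather than over, and well short of the 76° where the board bows.
  - The wrist moment readings were too noisy to confirm the contact point.
- **Final pictures:** The last views showed the board against both faces. The yellow board, iron stand, spool and parts box looked unmoved in the last top view. The highest force I saw was about 13 N, when I set the board on the rails.

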